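# Line up RF modules on a climatic-chamber tray with a straightedge

### The arm

A 7-joint arm with a two-finger parallel gripper is mounted at the origin on the work surface. World frame = base frame: x ahead of the robot, y to its left, z up, the work surface at z = 0. Lengths are in m, angles in rad, forces in N, time in s.
With the tool pointing down it reaches from about 0.425 to 0.875 m from the base axis. Payload 4.7 kg.
Tool frame: the origin (TCP) lies between the finger pads; the fingertips stand 11 mm ahead of it and the grasp point (between the pads) lies 8 mm behind it; z points along the fingers, y is the line along which they close (so a half turn about z gives the same grasp; the last joint's range is limited). The gripper opens to 87 mm and grips with 3 to 60 N. Pads are 19 mm wide; open, the fingers measure 117 mm over their backs; the gripper's body (75 mm by 190 mm) begins 51 mm behind the grasp point.
Start: joints at [-1.17, 0.321, -0.07, 1.45, 0.023, 1.371, -0.057], TCP at [0.245, 0.602, 0.234] pointing down, gripper open.
Joint ranges: [-2.86, 2.86], [-0.3, 2.09], [-1.38, 1.24], [0.06, 2.45], [-1.56, 4.7], [0.09, 2.05], [-2.69, 2.69]. Speed limits (rad/s): [2.57, 2.57, 3.14, 3.14, 3.14, 3.14, 3.14].

### API

Orientations are given as a rotation vector (axis times angle).
In Python, from bench import ctrl gives the robot as it stands. The module is installed in compiled form; this text tells all that it offers.
- The arm moves only by the shell command python3 -m inch 'ROWS' [FORCE]. ROWS is JSON, a list of rows, each an object with "slide": the shift along the tool's x, y, z scaled (see below), a list of three; "angular": the turn, a rotation vector about the tool's x, y, z scaled (see below), a list of three; "claw": the opening, from -1 (shut) to 1 (fully open). In form: [{"slide": [tx, ty, tz], "angular": [rx, ry, rz], "claw": claw}, ...]. A call has 1 to 10 rows; each row is the pose to reach, as a shift and turn from the pose commanded when the call began, along the tool's axes at that moment; what a row does not reach only later rows make up. The controller multiplies each number of a shift by 0.25 m and each number of a turn by 30 degrees. A row lasts 1/10 s, in which the tool goes at most 50 mm and 8.59 degrees, less where a joint would pass 70% of its speed; a pose out of reach is approached as far as the arm can. A call with a number of a shift or a turn outside -1 to 1 is refused whole. A call with a gripper value outside its range is refused whole. The fingers move at their own pace and stop on an object; FORCE is the grip in N (left out, the last holds). Time passes only in rows, so rows that repeat a pose let the fingers close. It gives the time, the measured TCP pose, the force, the opening and the grip force at its end, in the units of the state.
- ctrl.get_state(): the state, without advancing time (a new reading comes with each control period).
- ctrl.get_image(name): name is "side" or "top"; returns a dict with "color" (384x512x3 uint8, red, green, blue), "depth" (384x512 float32, m along the optical axis (not along the pixel's ray), 0 where there is no reading), "camera_matrix" (3x3 intrinsics, pixels), "extrinsics" (4x4, takes a point from camera to world coordinates). Camera axes: x right, y up, looking along -z (the intrinsics and any distortion apply to the point x, -y, -z); pixel columns grow to the right and rows downward; lengths in m; the calibration is good to about 2 mm. A picture is of the moment at which its call begins.
- ctrl.close_job(): hands the job in; it is judged then, once.
Trained networks look in the newest picture that a camera, given by its name, has taken for a name from the list of things; names that differ only in an ending like _2 or _b are one class to them, and where a whole thing is asked for, a point or a joint stands for the part that bears it (a point fixed in the world has none). Each returns a list of dicts, best first, with "confidence" (0 to 1); they miss things now and then, are a little off and sometimes report something else, mostly with a low value. They report only what shows in the picture. A call takes as long as a camera call. They do not tell look-alikes from the thing itself.
- ctrl.find_in(query, camera): "bbox" ([centre column, centre row, width, height] in pixels, round what is visible of it).
- ctrl.outline_of(query, camera): "mask" (384x512 bool, what is visible of it) and "bbox" ([centre column, centre row, width, height] in pixels, round what is visible of it).
The state is a dict: "time": time; "joint_positions": joint angles; "qd": joint speeds; "joint_torque": joint torques, N m; "position": TCP position; "tool_rot": TCP orientation; "ft_force": force on the tool from outside, world axes, zero at the start; "torque": the same for the moment, N m; "grip_width": opening from 0.0 (shut) to 1.0 (fully open); "grip_force": force on a finger pad.
Only numpy, scipy, OpenCV 4.12 (cv2) and the standard library are available. Lean on these libraries where they do the work, as an engineer would, in place of code of your own. Each camera call takes 0.05 s, during which the arm holds its last target. There are 200 camera calls.

### The job

Line up the loose modules on the sample tray for the climatic chamber. Take the straightedge that fills the gap between the tray's back stop and the heavy steel setting block standing there, lay it flat in that gap, flush against the back stop, and let go of it; then set every loose module on the tray with its flat rear end flush against the straightedge and its connectors to the front, a finger's width clear of its neighbours. When they all stand so at once, lift the straightedge out without disturbing the row and lay it back on the rubber mat, lengthwise beside the other one; leave the steel block and the things lying around the tray where they are.

Things in the scene. Friction and masses are not known exactly. Their poses are not given: they have to be found in the camera images.
- tray: aluminium sample tray fixed on the bench, plate 150 mm deep (x) x 380 mm long (y) x 8 mm thick; place and yaw vary. Origin at the centre of its underside; plate's top at z = 8 mm. A steel back stop, 12 mm thick and 24 mm high above the plate, runs along the whole far (+x) side; its inner face looks to -x and lies at x = +63 mm
- ref_a: plain solid steel setting block standing loose on the tray, 80 mm deep (x) x 50 mm wide (y) x 36 mm high, 1.1 kg, not to be moved. Origin at its underside's centre; axes as the tray's. Its rear face is 32 mm off the back stop's face, for the narrow straightedge with 4 mm to spare. Only one of ref_a, ref_b is present, anywhere along the tray; the other reads None
- ref_b: plain solid steel setting block standing loose on the tray, 80 mm deep (x) x 50 mm wide (y) x 36 mm high, 1.1 kg, not to be moved. Origin at its underside's centre; axes as the tray's. Its rear face is 52 mm off the back stop's face, for the wide straightedge with 4 mm to spare. Only one of ref_a, ref_b is present, anywhere along the tray; the other reads None
- edge_narrow: loose steel straightedge, flat bar 320 mm long (y) x 28 mm wide (x) x 10 mm thick, black upright grip block at its middle (18 mm across the bar, 30 mm along it, top 62 mm above the bar's underside). Origin at the centre of the underside; both ends and both long edges are alike. 0.25 kg. Starts on the rubber mat beside the wide one, on either side
- edge_wide: loose steel straightedge, flat bar 320 mm long (y) x 48 mm wide (x) x 10 mm thick, black upright grip block at its middle (18 mm across the bar, 30 mm along it, top 62 mm above the bar's underside). Origin at the centre of the underside; both ends and both long edges are alike. 0.4 kg. Starts on the rubber mat beside the narrow one, on either side
- unit1: loose die-cast module: box 56 mm long (x) x 36 mm wide (y) x 34 mm high, about 0.15 kg, two brass connectors standing 8 mm out of its front (-x) end, 18 mm up; rear (+x) end flat. Origin at the centre of the underside. Two or three modules are there; an absent one reads None
- unit2: loose die-cast module: box 56 mm long (x) x 36 mm wide (y) x 34 mm high, about 0.15 kg, two brass connectors standing 8 mm out of its front (-x) end, 18 mm up; rear (+x) end flat. Origin at the centre of the underside. Two or three modules are there; an absent one reads None
- unit3: loose die-cast module: box 56 mm long (x) x 36 mm wide (y) x 34 mm high, about 0.15 kg, two brass connectors standing 8 mm out of its front (-x) end, 18 mm up; rear (+x) end flat. Origin at the centre of the underside. Two or three modules are there; an absent one reads None
- unit1_rear (a point): point at the foot of the flat rear end of unit1, 28 mm along +x from its origin
- unit2_rear (a point): point at the foot of the flat rear end of unit2, 28 mm along +x from its origin
- unit3_rear (a point): point at the foot of the flat rear end of unit3, 28 mm along +x from its origin
- mat: black rubber mat fixed on the bench, 380 mm (x) x 230 mm (y) x 3 mm; origin at the centre of its underside. The straightedges lie on it along its x
- tape: bystander: roll of yellow tape lying flat, 90 mm across, 22 mm high; origin at the centre of its underside
- driver: bystander: screwdriver lying on the bench beyond the tray
- screws: bystander: closed jar of screws, 52 mm across, 60 mm high
Mind the look-alikes: they are no part of the job. Leave any purple look-alike of the unit1 alone.

How it is judged:
On the way, in this order (a step that is already met when the one before it is completed fails the run):
1. the straightedge that fills the gap behind the steel block lies flat on the tray, flush against the back stop, passing behind that block, and is let go of (x of edge_narrow in the frame of ref_a between 0.0555 and 0.0605 m and y of edge_narrow in the frame of ref_a between -0.15 and 0.15 m and z of edge_narrow in the frame of ref_a between -0.004 and 0.004 m and angle between the y axis of edge_narrow and the y axis of ref_a, either way round below 0.02 rad and angle between the z axis of edge_narrow and the z axis of ref_a, either way round below 0.05 rad and x of edge_wide in the frame of ref_b between 0.0655 and 0.0705 m and y of edge_wide in the frame of ref_b between -0.15 and 0.15 m and z of edge_wide in the frame of ref_b between -0.004 and 0.004 m and angle between the y axis of edge_wide and the y axis of ref_b, either way round below 0.02 rad and angle between the z axis of edge_wide and the z axis of ref_b, either way round below 0.05 rad and contact force between the fingers and edge_narrow below 0.2 N and contact force between the fingers and edge_wide below 0.2 N), for 0.3 s.
2. every loose module stands on the tray, rear end flush against the straightedge, which is still flush against the back stop, and is let go of (x of edge_narrow in the frame of ref_a between 0.0555 and 0.0605 m and y of edge_narrow in the frame of ref_a between -0.15 and 0.15 m and z of edge_narrow in the frame of ref_a between -0.004 and 0.004 m and angle between the y axis of edge_narrow and the y axis of ref_a, either way round below 0.02 rad and angle between the z axis of edge_narrow and the z axis of ref_a, either way round below 0.05 rad and x of edge_wide in the frame of ref_b between 0.0655 and 0.0705 m and y of edge_wide in the frame of ref_b between -0.15 and 0.15 m and z of edge_wide in the frame of ref_b between -0.004 and 0.004 m and angle between the y axis of edge_wide and the y axis of ref_b, either way round below 0.02 rad and angle between the z axis of edge_wide and the z axis of ref_b, either way round below 0.05 rad and x of unit1_rear in the frame of ref_a between 0.041 and 0.047 m and z of unit1 in the frame of ref_a between -0.005 and 0.005 m and angle between the y axis of each of unit1, unit2, unit3 and the y axis of ref_a, either way round below 0.06 rad and horizontal distance between each of unit1, unit2, unit3 and ref_a above 0.058 m and x of unit1_rear in the frame of ref_b between 0.041 and 0.047 m and z of unit1 in the frame of ref_b between -0.005 and 0.005 m and angle between the y axis of each of unit1, unit2, unit3 and the y axis of ref_b, either way round below 0.06 rad and horizontal distance between each of unit1, unit2, unit3 and ref_b above 0.058 m and y of unit1 in the frame of tray between -0.18 and 0.18 m and angle between each of unit1, unit2, unit3's own z axis and vertical below 0.06 rad and horizontal distance between unit1 and unit2 above 0.054 m and horizontal distance between each of unit1, unit2 and unit3 above 0.054 m and x of unit2_rear in the frame of ref_a between 0.041 and 0.047 m and z of unit2 in the frame of ref_a between -0.005 and 0.005 m and x of unit2_rear in the frame of ref_b between 0.041 and 0.047 m and z of unit2 in the frame of ref_b between -0.005 and 0.005 m and y of unit2 in the frame of tray between -0.18 and 0.18 m and x of unit3_rear in the frame of ref_a between 0.041 and 0.047 m and z of unit3 in the frame of ref_a between -0.005 and 0.005 m and x of unit3_rear in the frame of ref_b between 0.041 and 0.047 m and z of unit3 in the frame of ref_b between -0.005 and 0.005 m and y of unit3 in the frame of tray between -0.18 and 0.18 m and contact force between the fingers and unit1 below 0.2 N and contact force between the fingers and unit2 below 0.2 N and contact force between the fingers and unit3 below 0.2 N), for 0.3 s.
At the end, for the whole second after the job is handed in: each module upright on the tray, rear end within 4 mm of the line the straightedge gave, square within 0.08 rad, connectors to the front, centres over 54 mm apart (58 from the steel block); both straightedges flat on the mat along it (0.25 rad), centred within 60 x 100 mm; all at rest (x of unit1_rear in the frame of ref_a between 0.04 and 0.048 m and z of unit1 in the frame of ref_a between -0.005 and 0.005 m and angle between the y axis of each of unit1, unit2, unit3 and the y axis of ref_a, either way round below 0.08 rad and horizontal distance between each of unit1, unit2, unit3 and ref_a above 0.058 m and x of unit1_rear in the frame of ref_b between 0.04 and 0.048 m and z of unit1 in the frame of ref_b between -0.005 and 0.005 m and angle between the y axis of each of unit1, unit2, unit3 and the y axis of ref_b, either way round below 0.08 rad and horizontal distance between each of unit1, unit2, unit3 and ref_b above 0.058 m and y of unit1 in the frame of tray between -0.18 and 0.18 m and angle between each of unit1, unit2, unit3's own z axis and vertical below 0.06 rad and horizontal distance between unit1 and unit2 above 0.054 m and horizontal distance between each of unit1, unit2 and unit3 above 0.054 m and x of unit2_rear in the frame of ref_a between 0.04 and 0.048 m and z of unit2 in the frame of ref_a between -0.005 and 0.005 m and x of unit2_rear in the frame of ref_b between 0.04 and 0.048 m and z of unit2 in the frame of ref_b between -0.005 and 0.005 m and y of unit2 in the frame of tray between -0.18 and 0.18 m and x of unit3_rear in the frame of ref_a between 0.04 and 0.048 m and z of unit3 in the frame of ref_a between -0.005 and 0.005 m and x of unit3_rear in the frame of ref_b between 0.04 and 0.048 m and z of unit3 in the frame of ref_b between -0.005 and 0.005 m and y of unit3 in the frame of tray between -0.18 and 0.18 m and linear speed of each of unit1, unit2, unit3, edge_narrow, edge_wide below 0.01 m/s and x of edge_narrow in the frame of mat between -0.06 and 0.06 m and y of edge_narrow in the frame of mat between -0.1 and 0.1 m and z of edge_narrow in the frame of mat between -0.001 and 0.007 m and angle between the y axis of each of edge_narrow, edge_wide and the x axis of mat, either way round below 0.25 rad and angle between each of edge_narrow, edge_wide's own z axis and vertical below 0.05 rad and x of edge_wide in the frame of mat between -0.06 and 0.06 m and y of edge_wide in the frame of mat between -0.1 and 0.1 m and z of edge_wide in the frame of mat between -0.001 and 0.007 m); the robot touches nothing.
It fails at once if the steel setting block is moved (more than 6 mm) (distance of ref_a from where it was at the start of the episode above 0.006 m).
It fails at once if the steel setting block is moved (more than 6 mm) (distance of ref_b from where it was at the start of the episode above 0.006 m).
It fails at once if the tape roll is disturbed (moved more than 3 cm) (distance of tape from where it was at the start of the episode above 0.03 m).
It fails at once if the screwdriver is disturbed (moved more than 3 cm) (distance of driver from where it was at the start of the episode above 0.03 m).
It fails at once if the jar of screws is disturbed (moved more than 3 cm) (distance of screws from where it was at the start of the episode above 0.03 m).
Of unit1, unit2, unit3 only 2 to 3 are there at a start; the rules pass over those that are not, and their reading is None.
Of ref_a, ref_b only 1 to 1 are there at a start; the rules pass over those that are not, and their reading is None.
At some moment in a run one of unit1, unit2, unit3 may be knocked a few centimetres aside while the robot is not near it.
It also fails if it takes over 210 s, if anything falls off the work surface, if the arm or the gripper's body presses on something with over 40 N, if the wrist force passes 120 N, or if a joint passes its speed limit or range.

## Working session

There is one attempt and no reset: what is moved stays moved. The work goes in short steps, Python scripts to look and compute and a shell command to move; the robot and the scene stay as the last step left them, time stands still between calls to the robot, and variables do not carry over. Pictures are saved under pics/ and viewed, at most 14 in all, crops included, and the job is handed in when it is done.

```bash
mkdir -p pics; cat > h.py <<'E'
import numpy as np, cv2, json
from bench import ctrl
from scipy.spatial.transform import Rotation as R
def cloud(im):
    d=im["depth"];K=im["camera_matrix"];T=im["extrinsics"]
    v,u=np.mgrid[0:d.shape[0],0:d.shape[1]]
    x=(u-K[0,2])/K[0,0]*d;y=(v-K[1,2])/K[1,1]*d
    P=np.stack([x,-y,-d],-1)@T[:3,:3].T+T[:3,3]
    P[d==0]=np.nan
    return P
def save(im,n,crop=None,s=1):
    c=im["color"][:,:,::-1]
    if crop: c=c[crop[1]:crop[3],crop[0]:crop[2]]
    cv2.imwrite("pics/"+n,cv2.resize(c,None,fx=s,fy=s,interpolation=cv2.INTER_CUBIC))
E
python3 - <<'E'
from h import *
s=ctrl.get_state();print(s)
for n in("top","side"):
    im=ctrl.get_image(n);save(im,n+"0.png",s=1.5)
    np.savez(n+"0.npz",**im)
    print(n,im["camera_matrix"].round(1).tolist(),im["extrinsics"].round(3).tolist())
    for q in("tray","ref_a","ref_b","edge_narrow","edge_wide","unit1","mat","tape","driver","screws"):
        print(q,[(round(r["confidence"],2),np.round(r["bbox"]).tolist()) for r in ctrl.find_in(q,n)][:6])
E
```

```text
{'time': 0.0, 'joint_positions': array([-1.16989709,  0.32182634, -0.07010018,  1.45164131,  0.02257903,
        1.37079985, -0.05691744]), 'qd': array([ 3.13693747e-04, -3.01061143e-04, -4.89408555e-04, -4.56696251e-04,
        3.05553574e-04, -2.78432545e-04, -1.94678639e-05]), 'joint_torque': array([-5.05037278e-04, -4.91292286e+01, -4.03987644e-01, -3.12525845e+01,
       -6.39721518e-02,  4.38476563e-02,  1.37228412e-04]), 'position': array([0.24503017, 0.6014852 , 0.23247635]), 'tool_rot': array([-6.03710605e-01, -3.08274104e+00,  2.92930474e-03]), 'ft_force': array([ 0.28477589, -0.62479544, -0.11887716]), 'torque': array([-0.01615863, -0.04882411, -0.01590295]), 'grip_force': 0.0, 'grip_width': 0.9993171470155902}
top [[421.5, 0.0, 258.6], [0.0, 421.5, 193.9], [0.0, 0.0, 1.0]] [[-0.062, 0.976, -0.208, 0.283], [-0.998, -0.061, 0.014, -0.028], [0.001, 0.209, 0.978, 1.359], [0.0, 0.0, 0.0, 1.0]]
tray [(0.77, [283.0, 177.0, 117.0, 49.0])]
ref_a [(0.95, [284.0, 190.0, 17.0, 29.0])]
ref_b [(0.95, [284.0, 190.0, 17.0, 29.0])]
edge_narrow [(0.64, [131.0, 235.0, 20.0, 103.0]), (0.62, 
[... 747 characters left out ...]
4.0, 206.0, 33.0, 26.0]), (0.71, [231.0, 235.0, 20.0, 24.0])]
ref_b [(0.78, [274.0, 206.0, 33.0, 26.0]), (0.71, [231.0, 235.0, 20.0, 24.0])]
edge_narrow [(0.6, [150.0, 146.0, 91.0, 32.0])]
edge_wide [(0.66, [170.0, 162.0, 90.0, 40.0])]
unit1 [(0.96, [274.0, 274.0, 24.0, 25.0]), (0.92, [233.0, 286.0, 14.0, 27.0]), (0.78, [213.0, 215.0, 20.0, 17.0]), (0.75, [231.0, 235.0, 22.0, 22.0]), (0.57, [205.0, 259.0, 32.0, 24.0])]
mat [(0.76, [162.0, 158.0, 133.0, 66.0]), (0.2, [333.0, 198.0, 25.0, 25.0])]
tape [(0.83, [252.0, 144.0, 28.0, 19.0]), (0.27, [274.0, 273.0, 22.0, 28.0])]
driver [(0.59, [329.0, 194.0, 42.0, 38.0])]
screws [(0.89, [355.0, 262.0, 25.0, 32.0]), (0.2, [232.0, 235.0, 25.0, 22.0])]
```

View pics/top0.png

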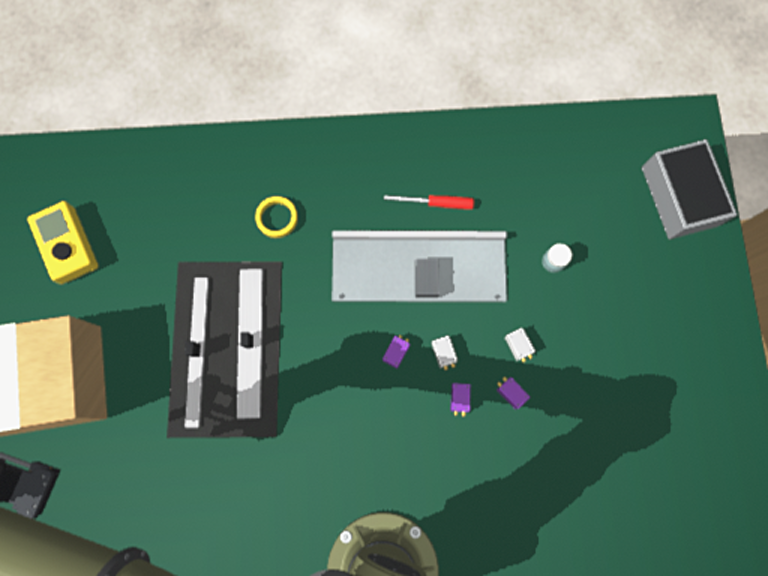

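View pics/side0.png

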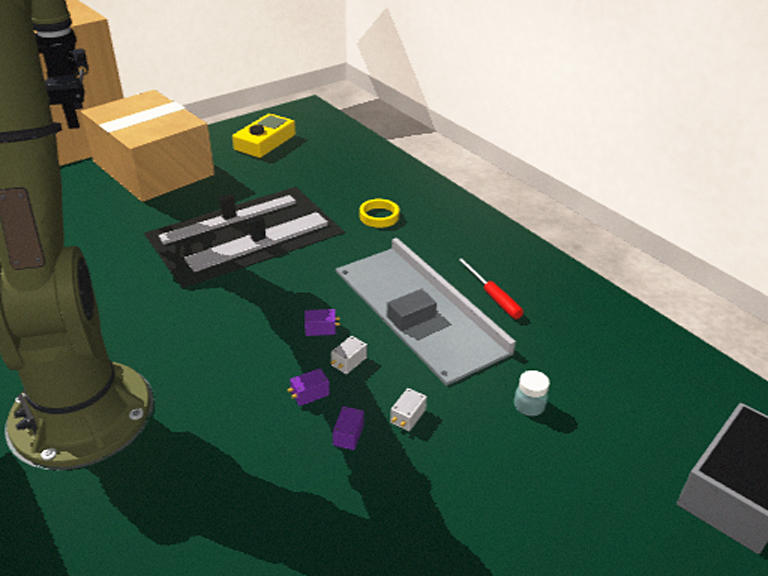

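```bash
python3 - <<'E'
from h import *
im=dict(np.load("top0.npz"));save(im,"topcrop.png",(90,110,410,290),2.5)
P=cloud(im)
# orthographic heightmap-based objects: components above thresholds
def comps(lo,hi,mask=None,minn=25):
    z=P[...,2];m=((z>lo)&(z<hi)).astype(np.uint8)
    n,l,st,_=cv2.connectedComponentsWithStats(m)
    for i in range(1,n):
        if st[i,4]<minn: continue
        q=P[l==i];r=cv2.minAreaRect((q[:,:2]*1000).astype(np.float32))
        print(st[i,:4].tolist(),st[i,4],"z",np.nanmedian(q[:,2]).round(4),"c",np.round(r[0]),"sz",np.round(r[1],1),"ang",round(r[2],1),"col",im["color"][l==i].mean(0).round())
print("h>0.02");comps(.02,.1)
print("edges");comps(.008,.02)
E
```

```text
h>0.02
[430, 93, 61, 65] 2538 z 0.0801 c [ 752. -719.] sz [182.2 125.2] ang 11.4 col [89. 91. 92.]
[171, 131, 26, 14] 69 z 0.022 c [777. 191.] sz [43.9 84. ] ang 0.5 col [250. 244.  87.]
[286, 130, 30, 9] 156 z 0.0242 c [ 765. -200.] sz [97.7 23.8] ang 81.6 col [233.  69.  63.]
[18, 134, 45, 54] 1442 z 0.0443 c [722. 658.] sz [163.3  91.2] ang 23.6 col [195. 191.  87.]
[171, 144, 26, 13] 67 z 0.0224 c [728. 190.] sz [37.3 83.3] ang 4.1 col [252. 247.  88.]
[222, 154, 115, 5] 513 z 0.031 c [ 690. -123.] sz [376.   14.6] ang 86.3 col [220. 220. 220.]
[362, 162, 19, 18] 240 z 0.0583 c [ 617. -415.] sz [48.6 48.4] ang 85.8 col [223. 230. 228.]
[277, 172, 16, 26] 411 z 0.0432 c [ 591. -132.] sz [48.8 80.6] ang 85.8 col [122. 126. 128.]
[0, 212, 69, 78] 894 z 0.0613 c [381. 616.] sz [142.1 281.5] ang 50.9 col [109.  91.  66.]
[338, 218, 18, 22] 223 z 0.0335 c [ 435. -319.] sz [61.6 37.7] ang 23.2 col [233. 233. 231.]
[160, 221, 9, 11] 89 z 0.0617 c [479. 256.] sz [17.8 29.3] ang 88.2 col [66. 67. 68.]
[255, 223, 18, 22] 210 z 0.0334 c [440. -56.] sz [35.7 63.1] ang 58.6 col [130.  76. 161.
[... 1762 characters left out ...]
z 0.0122 c [478. 256.] sz [ 51.7 323.5] ang 87.1 col [212. 212. 213.]
[293, 181, 15, 10] 61 z 0.0097 c [ 590. -185.] sz [46.6 31.4] ang 86.0 col [150. 158. 159.]
[123, 185, 16, 100] 770 z 0.012 c [467. 369.] sz [ 30.9 318.2] ang 86.5 col [205. 205. 206.]
[253, 187, 18, 13] 64 z 0.0096 c [573. -57.] sz [56.6 40.4] ang 87.8 col [193. 203. 205.]
[269, 191, 9, 9] 34 z 0.0096 c [564. -94.] sz [26.1 27.2] ang 86.5 col [191. 201. 202.]
[65, 218, 5, 39] 63 z 0.0133 c [468. 573.] sz [123.    5.7] ang 5.4 col [106.  88.  64.]
[67, 258, 4, 21] 39 z 0.0135 c [369. 564.] sz [62.4  4.2] ang 5.0 col [105.  87.  63.]
[218, 341, 74, 43] 1094 z 0.0128 c [57. -7.] sz [219.2 112.7] ang 82.4 col [131. 134. 103.]
```

The top view shows:
- Mat at about (225,350), with the narrow bar at (197,350) and the wide bar at (250,343).
- Tray at (420,265), with the block at (434,277).
- White modules at (444,350) and (520,345), connectors toward the robot.

Look-alikes: the three purple modules at (396,350), (461,398) and (513,392), which I will leave alone, and the narrow bar. The block stands about 98 mm from the stop's centre line, so it is ref_b and needs the wide bar.

```bash
cat >> h.py <<'E'
def rect(P,m):
    q=P[m][:,:2];q=q[np.isfinite(q[:,0])]
    r=cv2.minAreaRect((q*1000).astype(np.float32))
    b=cv2.boxPoints(r);e=b[1]-b[0];f=b[2]-b[1]
    L=e if np.linalg.norm(e)>np.linalg.norm(f) else f
    return np.round(r[0],1),np.round(sorted(r[1]),1),round(np.degrees(np.arctan2(L[1],L[0]))%180,2),len(q)
def near(P,c,r,lo,hi):
    return (np.hypot(P[...,0]-c[0],P[...,1]-c[1])<r)&(P[...,2]>lo)&(P[...,2]<hi)
def pca(P,m):
    q=P[m][:,:2]*1000;c=q.mean(0);w,v=np.linalg.eigh(np.cov((q-c).T));d=v[:,1]
    return c.round(1),round(np.degrees(np.arctan2(d[1],d[0]))%180,2)
def go(x,y,z,ya=None):
    """mm, ya = angle (deg, mod 180) of tool y in world; prints slide/angular for the move"""
    s=ctrl.get_state();Rt=R.from_rotvec(s["tool_rot"]).as_matrix()
    d=np.array([x,y,z])/1000-s["position"]
    cur=np.degrees(np.arctan2(Rt[1,1],Rt[0,1]));
    if ya is None: ya=cur
    dl=(ya-cur+90)%180-90
    th=np.radians(cur+dl);yy=np.array([np.cos(th),np.sin(th),0]);zz=np.array([0,0,-1.])
    G=np.stack([np.cross(yy,zz),yy,zz],1)
    w=R.from_matrix(Rt.T@G).as_rotvec(degrees=True)
    print("pos",s["position"].round(4)*1000,"yaw",cur.round(2),"t",round(s["time"],1),"slide",(Rt.T@d/.25).round(4).tolist(),"angular",(w/30).round(4).tolist(),"turn",dl.round(1),"dist",np.linalg.norm(d).round(3))
E
python3 - <<'E'
from h import *
for n in("top","side"):
    im=dict(np.load(n+"0.npz"));P=cloud(im)
    print(n,"stop",pca(P,near(P,(.69,-.123),.2,.024,.036)&(abs(P[...,0]-.69)<.03)),rect(P,near(P,(.69,-.123),.2,.024,.036)&(abs(P[...,0]-.69)<.03)))
    for nm,c,r,lo,hi in(("ref",(.591,-.132),.06,.038,.05),("unitA",(.428,-.157),.045,.029,.04),("unitB",(.435,-.319),.045,.029,.04),("grip",(.479,.256),.03,.055,.07),("wide",(.479,.256),.17,.009,.018),("narrow",(.467,.369),.17,.009,.018)):
        m=near(P,c,r,lo,hi)
        if nm=="narrow": m&=P[...,1]>.33
        if nm=="wide": m&=P[...,1]<.31
        if m.sum()>10: print(n,nm,rect(P,m),pca(P,m),"z",np.median(P[m][:,2]).round(4))
im=dict(np.load("top0.npz"));P=cloud(im)
m=(P[...,2]<.008)&(im["color"].max(-1)<75)&(abs(P[...,0]-.47)<.25)&(abs(P[...,1]-.31)<.15); print("mat",rect(P,m))
im=dict(np.load("side0.npz"));save(im,"c.png",(195,195,300,305),5)
go(479,256,140,177)
E
```

```text
top stop (array([ 689.9, -126.2]), np.float64(86.36)) (array([ 690.5, -122.3]), array([ 14.6, 375.2]), np.float32(86.21), 450)
top ref (array([ 591.3, -132.3]), array([48.8, 80.4]), np.float32(175.84), 373) (array([ 591.7, -132. ]), np.float64(174.56)) z 0.0434
top unitA (array([ 431.2, -156.6]), array([36.2, 55.9]), np.float32(13.52), 198) (array([ 431. , -156.7]), np.float64(13.55)) z 0.0341
top unitB (array([ 437.6, -318.1]), array([36.3, 56.4]), np.float32(21.57), 194) (array([ 437.5, -317.1]), np.float64(20.09)) z 0.0338
top grip (array([478. , 255.4]), array([17.6, 28. ]), np.float32(179.1), 58) (array([478.3, 255.4]), np.float64(174.4)) z 0.0642
top wide (array([481.2, 250.4]), array([ 98.6, 321.4]), np.float32(3.63), 1179) (array([476.5, 255.8]), np.float64(177.99)) z 0.0125
top narrow (array([466.7, 376.7]), array([ 86.8, 318.3]), np.float32(0.42), 707) (array([463.2, 369.4]), np.float64(176.58)) z 0.0123
side stop (array([ 684.5, -141.8]), np.float64(86.21)) (array([ 687.8, -121.5]), array([ 19., 383.]), np.float32(86.25), 525)
side ref (array([ 589.2, -132.1]), array([57.5
[... 258 characters left out ...]
), array([37. , 60.9]), np.float32(21.25), 292) (array([ 431.8, -320.5]), np.float64(21.35)) z 0.0358
side grip (array([477. , 257.4]), array([23.6, 31.8]), np.float32(179.31), 57) (array([475.6, 253.2]), np.float64(0.42)) z 0.0631
side wide (array([477.4, 248.8]), array([116.3, 322.2]), np.float32(176.82), 880) (array([467.8, 252.7]), np.float64(177.33)) z 0.0143
side narrow (array([464.6, 416.6]), array([163.3, 326. ]), np.float32(0.79), 533) (array([456.5, 368.3]), np.float64(176.37)) z 0.0141
mat (array([496.8, 310.2]), array([299.8, 445.4]), np.float32(0.17), 6347)
pos [245.2 602.  233.6] yaw 67.84 t 1.1 slide [-1.388, -0.929, 0.3743] angular [0.0002, -0.0, 2.3613] turn -70.8 dist 0.428
```

View pics/c.png

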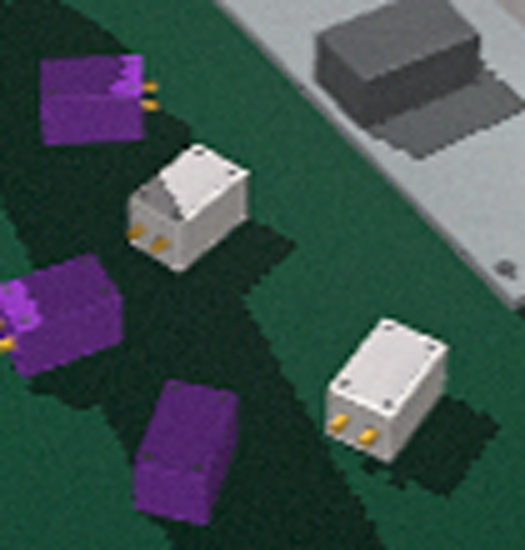

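The crop confirms that the two white modules, at (185,205) and (385,390) in the crop, both have connectors facing the robot. The others are purple. First move: to the wide bar's grip.

```bash
python3 -m inch '[{"slide":[-0.45,-0.3,0],"angular":[0,0,1],"claw":1},{"slide":[-0.45,-0.3,0],"angular":[0,0,1],"claw":1},{"slide":[-0.45,-0.3,0],"angular":[0,0,1],"claw":1},{"slide":[-0.45,-0.3,0],"angular":[0,0,1],"claw":1}]'; python3 -c "
from h import *
go(478,255.5,140,177.6)"
```

```text
time: 1.5
position: [0.3268, 0.4846, 0.2342]
tool_rot: [1.4, 2.808, -0.0]
ft_force: [0.5, 0.5, 0.5]
grip_width: 0.998
grip_force: 0.0
pos [326.8 484.6 234.2] yaw 37.01 t 1.5 slide [-1.0948, -0.0692, 0.3803] angular [0.0046, 0.0052, 1.3137] turn -39.4 dist 0.29
```

```bash
python3 -m inch '[{"slide":[-0.7,0,0],"angular":[0,0,1],"claw":1},{"slide":[-0.7,0,0],"angular":[0,0,1],"claw":1},{"slide":[-0.7,0,0],"angular":[0,0,1],"claw":1},{"slide":[-0.7,0,0],"angular":[0,0,1],"claw":1},{"slide":[-0.7,0,0],"angular":[0,0,1],"claw":1}]'; python3 -c "
from h import *
go(478,255.5,110,177.6)"
```

```text
time: 2.0
position: [0.4319, 0.3476, 0.234]
tool_rot: [2.074, 2.358, 0.001]
ft_force: [0.5, 0.2, -0.5]
grip_width: 1.0
grip_force: 0.0
pos [431.9 347.6 234. ] yaw 7.33 t 2.0 slide [-0.3886, 0.1353, 0.4967] angular [0.0031, 0.0016, 0.3242] turn -9.7 dist 0.161
```

```bash
python3 -m inch '[{"slide":[-0.389,0.135,0.2],"angular":[0,0,0.324],"claw":1},{"slide":[-0.389,0.135,0.2],"angular":[0,0,0.324],"claw":1},{"slide":[-0.389,0.135,0.2],"angular":[0,0,0.324],"claw":1},{"slide":[-0.389,0.135,0.497],"angular":[0,0,0.324],"claw":1},{"slide":[-0.389,0.135,0.497],"angular":[0,0,0.324],"claw":1},{"slide":[-0.389,0.135,0.497],"angular":[0,0,0.324],"claw":1}]'; python3 -c "
from h import *
go(478,255.5,45,177.6)"
```

```text
time: 2.6
position: [0.4718, 0.2602, 0.1056]
tool_rot: [-2.253, -2.186, 0.012]
ft_force: [-0.4, 0.7, 0.3]
grip_width: 1.004
grip_force: 0.0
pos [471.8 260.2 105.6] yaw -1.72 t 2.6 slide [-0.0172, 0.0271, 0.2422] angular [-0.0126, 0.0075, 0.0227] turn -0.7 dist 0.061
```

```bash
python3 -m inch '[{"slide":[0,0,0],"angular":[0,0,0],"claw":1},{"slide":[0,0,0],"angular":[0,0,0],"claw":1},{"slide":[0,0,0],"angular":[0,0,0],"claw":1}]'; python3 -c "
from h import *
go(478,255.5,45,177.6)"
```

```text
time: 2.9
position: [0.4762, 0.2614, 0.1113]
tool_rot: [2.256, 2.185, 0.006]
ft_force: [-0.4, 0.1, 1.2]
grip_width: 1.001
grip_force: 0.0
pos [476.2 261.4 111.3] yaw -1.83 t 2.9 slide [-0.0238, 0.0072, 0.2651] angular [0.0051, -0.0045, 0.0189] turn -0.6 dist 0.067
```

```bash
python3 -m inch '[{"slide":[-0.024,0.007,0.1],"angular":[0,0,0.02],"claw":1},{"slide":[-0.024,0.007,0.265],"angular":[0,0,0.02],"claw":1},{"slide":[-0.024,0.007,0.265],"angular":[0,0,0.02],"claw":1},{"slide":[-0.024,0.007,0.265],"angular":[0,0,0.02],"claw":1},{"slide":[-0.024,0.007,0.265],"angular":[0,0,0.02],"claw":-1},{"slide":[-0.024,0.007,0.265],"angular":[0,0,0.02],"claw":-1},{"slide":[-0.024,0.007,0.265],"angular":[0,0,0.02],"claw":-1},{"slide":[-0.024,0.007,0.265],"angular":[0,0,0.02],"claw":-1},{"slide":[-0.024,0.007,0.265],"angular":[0,0,0.02],"claw":-1},{"slide":[-0.024,0.007,0.265],"angular":[0,0,0.02],"claw":-1}]' 50; python3 -c "
from h import *
go(478,255.5,170,177.6)"
```

```text
time: 3.9
position: [0.4767, 0.2541, 0.0432]
tool_rot: [-2.269, -2.173, -0.0]
ft_force: [0.3, 0.3, 0.8]
grip_width: 0.538
grip_force: 0.0
pos [476.7 254.1  43.2] yaw -2.48 t 3.9 slide [0.0058, 0.0049, -0.5072] angular [0.0002, -0.0003, -0.0027] turn 0.1 dist 0.127
```

```bash
python3 -m inch '[{"slide":[0,0,0],"angular":[0,0,0],"claw":-1},{"slide":[0,0,0],"angular":[0,0,0],"claw":-1},{"slide":[0,0,0],"angular":[0,0,0],"claw":-1},{"slide":[0,0,0],"angular":[0,0,0],"claw":-1},{"slide":[0,0,-0.1],"angular":[0,0,0],"claw":-1},{"slide":[0,0,-0.3],"angular":[0,0,0],"claw":-1},{"slide":[0,0,-0.5],"angular":[0,0,0],"claw":-1},{"slide":[0,0,-0.5],"angular":[0,0,0],"claw":-1},{"slide":[0,0,-0.5],"angular":[0,0,0],"claw":-1}]' 50; python3 -c "
from h import *
go(657.5,-120,170,86.25)"
```

```text
time: 4.8
position: [0.4768, 0.2542, 0.1684]
tool_rot: [-2.269, -2.173, -0.002]
ft_force: [-0.5, -0.3, -5.6]
grip_width: 0.34
grip_force: 50.0
pos [476.8 254.2 168.4] yaw -2.48 t 4.8 slide [-1.464, 0.787, -0.0073] angular [0.0025, -0.0003, -2.9577] turn 88.7 dist 0.416
```

```bash
python3 -m inch '[{"slide":[-0.16,0.09,0],"angular":[0,0,-0.25],"claw":-1},{"slide":[-0.32,0.17,0],"angular":[0,0,-0.5],"claw":-1},{"slide":[-0.48,0.26,0],"angular":[0,0,-0.75],"claw":-1},{"slide":[-0.64,0.34,0],"angular":[0,0,-1],"claw":-1},{"slide":[-0.64,0.34,0],"angular":[0,0,-1],"claw":-1},{"slide":[-0.64,0.34,0],"angular":[0,0,-1],"claw":-1}]' 50; python3 -c "
from h import *
go(657.5,-120,170,86.25)"
```

```text
time: 5.4
position: [0.5532, 0.0883, 0.165]
tool_rot: [-1.634, -2.679, 0.007]
ft_force: [-0.7, 0.3, -4.1]
grip_width: 0.344
grip_force: 50.0
pos [553.2  88.3 165. ] yaw 27.25 t 5.4 slide [-0.9317, -0.0106, -0.0208] angular [-0.0088, -0.0068, -1.9668] turn 59.0 dist 0.233
```

```bash
python3 -m inch '[{"slide":[0,0,0],"angular":[0,0,-0.25],"claw":-1},{"slide":[0,0,0],"angular":[0,0,-0.5],"claw":-1},{"slide":[0,0,0],"angular":[0,0,-0.75],"claw":-1},{"slide":[0,0,0],"angular":[0,0,-1],"claw":-1},{"slide":[0,0,0],"angular":[0,0,-1],"claw":-1}]' 50; python3 -c "
from h import *
go(657.5,-120,170,86.25)"
```

```text
time: 5.9
position: [0.553, 0.0922, 0.1661]
tool_rot: [-0.874, -3.014, 0.002]
ft_force: [0.2, -0.2, -3.0]
grip_width: 0.338
grip_force: 50.0
pos [553.   92.2 166.1] yaw 57.65 t 5.9 slide [-0.8073, -0.4934, -0.017] angular [-0.0027, -0.0066, -0.9533] turn 28.6 dist 0.237
```

```bash
python3 -m inch '[{"slide":[-0.16,-0.1,0],"angular":[0,0,-0.25],"claw":-1},{"slide":[-0.32,-0.2,0],"angular":[0,0,-0.5],"claw":-1},{"slide":[-0.48,-0.3,0],"angular":[0,0,-0.75],"claw":-1},{"slide":[-0.64,-0.4,0],"angular":[0,0,-0.953],"claw":-1},{"slide":[-0.807,-0.493,0],"angular":[0,0,-0.953],"claw":-1},{"slide":[-0.807,-0.493,0],"angular":[0,0,-0.953],"claw":-1},{"slide":[-0.807,-0.493,0],"angular":[0,0,-0.953],"claw":-1},{"slide":[-0.807,-0.493,0],"angular":[0,0,-0.953],"claw":-1},{"slide":[-0.807,-0.493,0],"angular":[0,0,-0.953],"claw":-1}]' 50; python3 -c "
from h import *
go(657.5,-120,100,86.25)"
```

```text
time: 6.8
position: [0.6585, -0.1189, 0.1675]
tool_rot: [-0.103, -3.139, -0.002]
ft_force: [0.3, 0.2, -3.6]
grip_width: 0.338
grip_force: 50.0
pos [ 658.5 -118.9  167.5] yaw 86.23 t 6.8 slide [0.0034, -0.0048, 0.27] angular [0.0028, -0.002, -0.0007] turn 0.0 dist 0.068
```

```bash
python3 -m inch '[{"slide":[0.003,-0.005,0.1],"angular":[0,0,0],"claw":-1},{"slide":[0.003,-0.005,0.25],"angular":[0,0,0],"claw":-1},{"slide":[0.003,-0.005,0.25],"angular":[0,0,0],"claw":-1},{"slide":[0.003,-0.005,0.25],"angular":[0,0,0],"claw":-1},{"slide":[0.003,-0.005,0.25],"angular":[0,0,0],"claw":-1}]' 50; cat >> h.py <<'E'
NV=np.array([.99786,-.0654]);TV=np.array([.0654,.99786])
def nt(p): p=np.asarray(p)*1000; return p[...,:2]@np.stack([NV,TV],1)
def bar(n,zlo,zhi,show=True):
    im=ctrl.get_image(n);P=cloud(im);q=nt(P)
    m=(P[...,2]>zlo)&(P[...,2]<zhi)&(q[...,0]>600)&(q[...,0]<720)&(q[...,1]>-290)&(q[...,1]<130)&(im["color"].min(-1)>120)
    s=q[m]
    for a,b in((-240,-160),(-10,90)):
        k=s[(s[:,1]>a)&(s[:,1]<b)]
        if len(k)>20: print(n,"bar t",a,b,"n-range",np.percentile(k[:,0],[2,50,98]).round(1),"t",np.percentile(k[:,1],[0,100]).round(1),"z",np.median(P[m][:,2]).round(4))
    m2=(P[...,2]>.024)&(P[...,2]<.036)&(q[...,0]>680)&(q[...,0]<715)&(abs(q[...,1]+77)<188)
    for a,b in((-265,-200),(40,110)):
        k=q[m2];k=k[(k[:,1]>a)&(k[:,1]<b)]
        if len(k)>10: print(n,"stop",a,np.percentile(k[:,0],[2,50,98]).round(1))
    return im,P
E
python3 - <<'E'
from h import *
for n in("top","side"):
    im,P=bar(n,.06,.09)
save(im,"s1.png",(180,150,380,290),3)
go(657.5,-120,60,86.25)
E
```

```text
time: 7.3
position: [0.6593, -0.1226, 0.1079]
tool_rot: [0.105, 3.136, -0.0]
ft_force: [0.4, -0.3, -3.2]
grip_width: 0.34
grip_force: 50.0
top bar t -240 -160 n-range [642.3 659.  688.1] t [-239.7 -160.1] z 0.0771
top bar t -10 90 n-range [641.4 660.8 687.2] t [-1.7 80.9] z 0.0771
top stop -265 [691.  696.4 703.6]
top stop 40 [691.2 695.1 701.9]
side bar t -240 -160 n-range [637.8 652.4 684.3] t [-240.  -160.5] z 0.0796
side bar t -10 90 n-range [637.9 659.  685.6] t [-10.   80.8] z 0.0796
side stop -265 [686.3 691.1 701.1]
pos [ 659.4 -123.   108. ] yaw 86.13 t 7.4 slide [0.0091, 0.0113, 0.1921] angular [-0.0001, 0.0075, -0.0041] turn 0.1 dist 0.048
```

```bash
python3 -m inch '[{"slide":[0,0,0.05],"angular":[0,0,0],"claw":-1},{"slide":[0,0,0.1],"angular":[0,0,0],"claw":-1},{"slide":[0,0,0.13],"angular":[0,0,0],"claw":-1},{"slide":[0,0,0.15],"angular":[0,0,0],"claw":-1},{"slide":[0,0,0.17],"angular":[0,0,0],"claw":-1},{"slide":[0,0,0.17],"angular":[0,0,0],"claw":-1},{"slide":[0,0,0.17],"angular":[0,0,0],"claw":-1}]' 50; python3 -c "
from h import *
go(658.9,-123,50,86.25)"
```

```text
time: 8.1
position: [0.658, -0.123, 0.0631]
tool_rot: [0.107, 3.14, 0.0]
ft_force: [-0.0, 0.4, -4.7]
grip_width: 0.342
grip_force: 50.0
pos [ 658.  -123.    63.1] yaw 86.1 t 8.1 slide [-0.0037, 0.0003, 0.0524] angular [0.0, 0.0001, -0.0049] turn 0.1 dist 0.013
```

```bash
python3 -m inch '[{"slide":[0,0,0.02],"angular":[0,0,-0.005],"claw":-1},{"slide":[0,0,0.04],"angular":[0,0,-0.005],"claw":-1},{"slide":[0,0,0.052],"angular":[0,0,-0.005],"claw":-1},{"slide":[0,0,0.052],"angular":[0,0,-0.005],"claw":-1},{"slide":[-0.004,0,0.052],"angular":[0,0,-0.005],"claw":-1},{"slide":[-0.008,0,0.052],"angular":[0,0,-0.005],"claw":-1},{"slide":[-0.01,0,0.052],"angular":[0,0,-0.005],"claw":-1},{"slide":[-0.01,0,0.052],"angular":[0,0,-0.005],"claw":-1}]' 50; python3 -c "
from h import *
go(658.9,-123,50,86.25)"
```

```text
time: 8.9
position: [0.6603, -0.1231, 0.0502]
tool_rot: [-0.103, -3.14, -0.0]
ft_force: [0.3, 0.1, -4.3]
grip_width: 0.34
grip_force: 50.0
pos [ 660.3 -123.1   50.2] yaw 86.25 t 8.9 slide [0.0057, 0.0001, 0.0006] angular [0.0002, -0.0004, -0.0002] turn 0.0 dist 0.001
```

```bash
python3 -m inch '[{"slide":[-0.004,0,0.002],"angular":[0,0,0],"claw":-1},{"slide":[-0.006,0,0.004],"angular":[0,0,0],"claw":-1},{"slide":[-0.006,0,0.006],"angular":[0,0,0],"claw":-1},{"slide":[-0.006,0,0.006],"angular":[0,0,0],"claw":-1}]' 50; python3 -m inch '[{"slide":[-0.002,0,0],"angular":[0,0,0],"claw":-1},{"slide":[-0.004,0,0],"angular":[0,0,0],"claw":-1},{"slide":[-0.004,0,0],"angular":[0,0,0],"claw":-1},{"slide":[-0.004,0,0],"angular":[0,0,0],"claw":-1}]' 50
```

```text
time: 9.3
position: [0.661, -0.1233, 0.0482]
tool_rot: [-0.103, -3.138, -0.0]
ft_force: [-3.8, -0.7, -1.9]
grip_width: 0.341
grip_force: 50.0
time: 9.7
position: [0.6611, -0.1234, 0.0482]
tool_rot: [-0.103, -3.136, -0.001]
ft_force: [-7.0, 0.4, -0.3]
grip_width: 0.335
grip_force: 50.0
```

```bash
python3 -m inch '[{"slide":[0,0,0],"angular":[0,0,0],"claw":0.2},{"slide":[0,0,0],"angular":[0,0,0],"claw":0.2},{"slide":[0,0,0],"angular":[0,0,0],"claw":0.2},{"slide":[0,0,0],"angular":[0,0,0],"claw":0.2},{"slide":[0,0,-0.1],"angular":[0,0,0],"claw":0.2},{"slide":[0,0,-0.2],"angular":[0,0,0],"claw":0.2},{"slide":[0,0,-0.4],"angular":[0,0,0],"claw":1},{"slide":[0,0,-0.5],"angular":[0,0,0],"claw":1},{"slide":[0,0,-0.5],"angular":[0,0,0],"claw":1},{"slide":[0,0,-0.5],"angular":[0,0,0],"claw":1}]' 40; python3 - <<'E'
from h import *
for n in("top","side"):
    im,P=bar(n,.0145,.0225)
    if n=="top": save(im,"t2.png",(200,130,400,280),4)
go(438,-250,172,111)
E
```

```text
time: 10.7
position: [0.6634, -0.1233, 0.1743]
tool_rot: [0.102, 3.138, 0.0]
ft_force: [-0.6, 0.7, -0.6]
grip_width: 0.876
grip_force: 0.0
top bar t -240 -160 n-range [644.4 667.8 691.8] t [-239.6 -160.1] z 0.018
top bar t -10 90 n-range [643.9 668.6 692.3] t [-1.3 88.4] z 0.018
top stop -265 [690.6 696.4 703.4]
top stop 40 [690.3 696.3 702.1]
side bar t -240 -160 n-range [639.3 663.3 689.9] t [-239.8 -160.1] z 0.0196
side bar t -10 90 n-range [639.4 664.3 690. ] t [-9.9 88.8] z 0.0196
side stop -265 [685.9 690.7 700.2]
side stop 40 [687.3 691.2 700.7]
pos [ 662.2 -122.9  172.1] yaw 86.27 t 10.8 slide [0.8619, -0.5657, 0.002] angular [0.0014, -0.0036, -0.8242] turn 24.7 dist 0.258
```

View pics/t2.png

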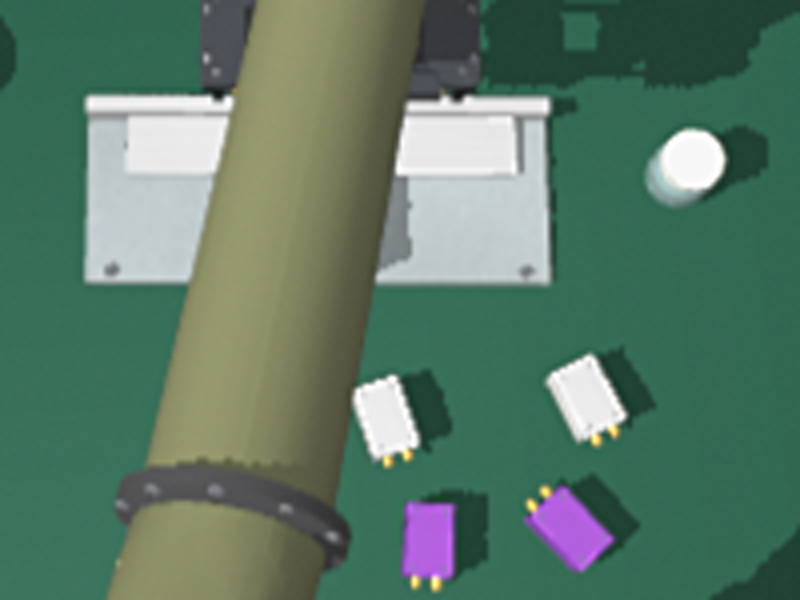

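The bar at (125–520, 115–175) lies flush under the stop, and the white modules haven't moved. Next, module B.

```bash
python3 -m inch '[{"slide":[0.4,-0.3,0],"angular":[0,0,-0.4],"claw":1},{"slide":[0.8,-0.6,0],"angular":[0,0,-0.83],"claw":1},{"slide":[0.84,-0.8,0],"angular":[0,0,-0.83],"claw":1},{"slide":[0.84,-0.8,0],"angular":[0,0,-0.83],"claw":1},{"slide":[0.84,-0.8,0],"angular":[0,0,-0.83],"claw":1},{"slide":[0.84,-0.8,0],"angular":[0,0,-0.83],"claw":1},{"slide":[0.84,-0.8,0],"angular":[0,0,-0.83],"claw":1},{"slide":[0.84,-0.8,0],"angular":[0,0,-0.83],"claw":1}]'; python3 - <<'E'
from h import *
P=cloud(ctrl.get_image("side"))
for c in((.431,-.157),(.4375,-.318)):
    m=near(P,c,.06,.029,.042); print(rect(P,m) if m.sum()>20 else 0)
go(437.5,-318,90,111.4)
E
```

```text
time: 11.6
position: [0.439, -0.3094, 0.1725]
tool_rot: [0.572, -3.088, -0.002]
ft_force: [1.2, 0.5, -0.2]
grip_width: 1.001
grip_force: 0.0
(array([ 428. , -157.6]), array([39.4, 59.2]), np.float32(13.78), 240)
(array([ 434. , -318.8]), array([37.6, 60.3]), np.float32(23.13), 291)
pos [ 440.2 -308.3  172.5] yaw 111.16 t 11.7 slide [0.0241, -0.0328, 0.33] angular [0.0031, -0.001, -0.0079] turn 0.2 dist 0.083
```

```bash
python3 -m inch '[{"slide":[0.022,-0.033,0.15],"angular":[0,0,-0.01],"claw":1},{"slide":[0.022,-0.033,0.3],"angular":[0,0,-0.01],"claw":1},{"slide":[0.022,-0.033,0.45],"angular":[0,0,-0.01],"claw":1},{"slide":[0.022,-0.033,0.55],"angular":[0,0,-0.01],"claw":1},{"slide":[0.022,-0.033,0.62],"angular":[0,0,-0.01],"claw":1},{"slide":[0.022,-0.033,0.62],"angular":[0,0,-0.01],"claw":1},{"slide":[0.022,-0.033,0.62],"angular":[0,0,-0.01],"claw":1}]'; python3 -m inch '[{"slide":[0,0,0],"angular":[0,0,0],"claw":-1},{"slide":[0,0,0],"angular":[0,0,0],"claw":-1},{"slide":[0,0,0],"angular":[0,0,0],"claw":-1},{"slide":[0,0,0],"angular":[0,0,0],"claw":-1},{"slide":[0,0,0],"angular":[0,0,0],"claw":-1},{"slide":[0,0,0],"angular":[0,0,0],"claw":-1},{"slide":[0,0,0],"angular":[0,0,0],"claw":-1},{"slide":[0,0,0],"angular":[0,0,0],"claw":-1},{"slide":[0,0,0],"angular":[0,0,0],"claw":-1},{"slide":[0,0,0],"angular":[0,0,0],"claw":-1}]' 20; python3 -c "
from h import *
go(437.5,-318,16,111.4)"
```

```text
time: 12.35
position: [0.4389, -0.3178, 0.0182]
tool_rot: [0.588, -3.085, -0.001]
ft_force: [1.5, 0.1, 0.5]
grip_width: 1.002
grip_force: 0.0
time: 13.35
position: [0.4381, -0.3186, 0.0185]
tool_rot: [0.585, -3.087, -0.001]
ft_force: [-0.8, 0.8, 1.6]
grip_width: 0.412
grip_force: 20.0
pos [ 438.1 -318.6   18.5] yaw 111.46 t 13.3 slide [0.0013, 0.003, 0.0101] angular [0.001, 0.0001, 0.002] turn -0.1 dist 0.003
```

```bash
python3 -m inch '[{"slide":[0,0,-0.15],"angular":[0,0,0],"claw":-1},{"slide":[0,0,-0.3],"angular":[0,0,0],"claw":-1},{"slide":[0,0,-0.3],"angular":[0,0,0],"claw":-1},{"slide":[0,0,-0.3],"angular":[0,0,0],"claw":-1}]'; python3 -c "
from h import *
go(591.5,-226.2,93,86.25)"
```

```text
time: 13.75
position: [0.4384, -0.319, 0.0939]
tool_rot: [-0.585, 3.085, -0.001]
ft_force: [-0.7, 0.7, -2.8]
grip_width: 0.411
grip_force: 20.0
pos [ 438.4 -319.    93.9] yaw 111.46 t 13.8 slide [-0.7056, 0.1214, 0.0042] angular [-0.0012, 0.0025, 0.8403] turn -25.2 dist 0.179
```

```bash
python3 -m inch '[{"slide":[-0.18,0.03,0],"angular":[0,0,0.21],"claw":-1},{"slide":[-0.36,0.06,0],"angular":[0,0,0.42],"claw":-1},{"slide":[-0.54,0.09,0],"angular":[0,0,0.63],"claw":-1},{"slide":[-0.7056,0.121,0],"angular":[0,0,0.84],"claw":-1},{"slide":[-0.7056,0.121,0],"angular":[0,0,0.84],"claw":-1},{"slide":[-0.7056,0.121,0],"angular":[0,0,0.84],"claw":-1},{"slide":[-0.7056,0.121,0],"angular":[0,0,0.84],"claw":-1},{"slide":[-0.7056,0.121,0],"angular":[0,0,0.84],"claw":-1}]'; python3 -c "
from h import *
go(591.5,-226.2,29,86.25)"
```

```text
time: 14.55
position: [0.5895, -0.2275, 0.0928]
tool_rot: [-0.106, -3.138, 0.0]
ft_force: [0.7, -0.1, -2.1]
grip_width: 0.413
grip_force: 20.0
pos [ 589.5 -227.5   92.8] yaw 86.13 t 14.6 slide [-0.008, 0.0059, 0.2551] angular [-0.0002, -0.0032, -0.0041] turn 0.1 dist 0.064
```

```bash
python3 -m inch '[{"slide":[0,0.006,0.12],"angular":[0,0,-0.004],"claw":-1},{"slide":[0,0.006,0.2],"angular":[0,0,-0.004],"claw":-1},{"slide":[0,0.006,0.25],"angular":[0,0,-0.004],"claw":-1},{"slide":[0,0.006,0.261],"angular":[0,0,-0.004],"claw":-1},{"slide":[0,0.006,0.261],"angular":[0,0,-0.004],"claw":-1},{"slide":[-0.02,0.006,0.261],"angular":[0,0,-0.004],"claw":-1},{"slide":[-0.036,0.006,0.261],"angular":[0,0,-0.004],"claw":-1},{"slide":[-0.036,0.006,0.261],"angular":[0,0,-0.004],"claw":-1}]';  python3 -m inch '[{"slide":[-0.004,0,0],"angular":[0,0,0],"claw":-1},{"slide":[-0.008,0,0],"angular":[0,0,0],"claw":-1},{"slide":[-0.008,0,0],"angular":[0,0,0],"claw":-1}]';python3 -c "
from h import *
go(591.5,-226.2,26.5,86.25)"
```

```text
time: 15.35
position: [0.6017, -0.2254, 0.0293]
tool_rot: [0.098, 3.138, -0.001]
ft_force: [-0.7, -0.4, -1.5]
grip_width: 0.412
grip_force: 20.0
time: 15.65
position: [0.6022, -0.2253, 0.0283]
tool_rot: [-0.099, -3.14, -0.0]
ft_force: [-0.5, 0.2, -0.8]
grip_width: 0.409
grip_force: 20.0
pos [ 602.2 -225.3   28.3] yaw 86.38 t 15.7 slide [0.0427, -0.0063, 0.0072] angular [0.0002, -0.0004, 0.0043] turn -0.1 dist 0.011
```

```bash
python3 -m inch '[{"slide":[0,0,0.004],"angular":[0,0,0.004],"claw":-1},{"slide":[-0.006,0,0.004],"angular":[0,0,0.004],"claw":-1},{"slide":[-0.008,0,0.004],"angular":[0,0,0.004],"claw":-1},{"slide":[-0.008,0,0.004],"angular":[0,0,0.004],"claw":-1}]';  python3 -m inch '[{"slide":[-0.006,0,0.001],"angular":[0,0,0],"claw":-1},{"slide":[-0.006,0,0.001],"angular":[0,0,0],"claw":-1},{"slide":[-0.006,0,0.001],"angular":[0,0,0],"claw":-1}]'
```

```text
time: 16.05
position: [0.6024, -0.2254, 0.0268]
tool_rot: [-0.103, -3.136, -0.002]
ft_force: [-4.8, 0.6, 0.2]
grip_width: 0.412
grip_force: 20.0
time: 16.35
position: [0.6024, -0.2254, 0.0267]
tool_rot: [-0.103, -3.133, -0.003]
ft_force: [-9.1, 1.6, 5.5]
grip_width: 0.411
grip_force: 20.0
```

```bash
python3 -m inch '[{"slide":[0.004,0,-0.001],"angular":[0,0,0],"claw":-1},{"slide":[0.004,0,-0.001],"angular":[0,0,0],"claw":0.1},{"slide":[0.004,0,-0.001],"angular":[0,0,0],"claw":0.1},{"slide":[0.004,0,-0.001],"angular":[0,0,0],"claw":0.1},{"slide":[0.004,0,-0.1],"angular":[0,0,0],"claw":0.1},{"slide":[0.004,0,-0.3],"angular":[0,0,0],"claw":0.5},{"slide":[0.004,0,-0.5],"angular":[0,0,0],"claw":1},{"slide":[0.004,0,-0.5],"angular":[0,0,0],"claw":1},{"slide":[0.004,0,-0.5],"angular":[0,0,0],"claw":1}]'; python3 - <<'E'
from h import *
P=cloud(ctrl.get_image("side"))
for c in((.431,-.157),(.602,-.225)):
    m=near(P,c,.06,.029 if c[0]<.5 else .036,.048); print(rect(P,m) if m.sum()>20 else 0)
go(431,-157,150,103.5)
E
```

```text
time: 17.25
position: [0.6064, -0.2259, 0.1544]
tool_rot: [0.102, 3.135, -0.001]
ft_force: [-0.7, 0.9, -0.8]
grip_width: 0.83
grip_force: 0.0
(array([ 428., -157.]), array([37., 60.]), np.float32(11.95), 232)
(array([ 598.7, -226. ]), array([39.3, 58.7]), np.float32(175.27), 223)
pos [ 605.2 -225.3  152.3] yaw 86.27 t 17.3 slide [0.713, 0.2275, 0.0085] angular [0.0001, 0.0024, -0.5743] turn 17.2 dist 0.187
```

```bash
python3 -m inch '[{"slide":[0.24,0.08,0],"angular":[0,0,-0.2],"claw":1},{"slide":[0.48,0.16,0],"angular":[0,0,-0.4],"claw":1},{"slide":[0.713,0.2275,0],"angular":[0,0,-0.574],"claw":1},{"slide":[0.713,0.2275,0],"angular":[0,0,-0.574],"claw":1},{"slide":[0.713,0.2275,0],"angular":[0,0,-0.574],"claw":1},{"slide":[0.713,0.2275,0],"angular":[0,0,-0.574],"claw":1},{"slide":[0.713,0.2275,0],"angular":[0,0,-0.574],"claw":1}]'; python3 -c "
from h import *
go(431,-157,18.5,103.5)"
```

```text
time: 18.0
position: [0.4314, -0.1574, 0.1517]
tool_rot: [0.369, -3.12, 0.001]
ft_force: [-0.2, -0.2, 0.6]
grip_width: 1.004
grip_force: 0.0
pos [ 431.4 -157.4  151.7] yaw 103.48 t 18.0 slide [0.0011, 0.0019, 0.5329] angular [-0.0008, -0.0002, -0.0007] turn 0.0 dist 0.133
```

```bash
python3 -m inch '[{"slide":[0,0,0.15],"angular":[0,0,0],"claw":0.7},{"slide":[0,0,0.3],"angular":[0,0,0],"claw":0.7},{"slide":[0,0,0.45],"angular":[0,0,0],"claw":0.7},{"slide":[0,0,0.53],"angular":[0,0,0],"claw":0.7},{"slide":[0,0,0.53],"angular":[0,0,0],"claw":0.7},{"slide":[0,0,0.53],"angular":[0,0,0],"claw":0.7}]'; python3 -m inch '[{"slide":[0,0,0],"angular":[0,0,0],"claw":-1},{"slide":[0,0,0],"angular":[0,0,0],"claw":-1},{"slide":[0,0,0],"angular":[0,0,0],"claw":-1},{"slide":[0,0,0],"angular":[0,0,0],"claw":-1},{"slide":[0,0,0],"angular":[0,0,0],"claw":-1},{"slide":[0,0,0],"angular":[0,0,0],"claw":-1},{"slide":[0,0,0],"angular":[0,0,0],"claw":-1},{"slide":[0,0,0],"angular":[0,0,0],"claw":-1},{"slide":[0,0,0],"angular":[0,0,0],"claw":-1}]' 20; python3 -c "
from h import *
go(431,-157,16,103.5)"
```

```text
time: 18.6
position: [0.4313, -0.1577, 0.0195]
tool_rot: [0.368, -3.119, 0.001]
ft_force: [0.4, -1.1, 1.2]
grip_width: 0.855
grip_force: 0.0
time: 19.5
position: [0.4308, -0.157, 0.0198]
tool_rot: [-0.369, 3.12, 0.0]
ft_force: [-1.8, 1.2, 4.9]
grip_width: 0.414
grip_force: 20.0
pos [ 430.8 -157.    19.8] yaw 103.48 t 19.5 slide [-0.0009, -0.0001, 0.0151] angular [0.0004, 0.0005, -0.0006] turn 0.0 dist 0.004
```

```bash
python3 -m inch '[{"slide":[0,0,-0.15],"angular":[0,0,0],"claw":-1},{"slide":[0,0,-0.3],"angular":[0,0,0],"claw":-1},{"slide":[0,0,-0.3],"angular":[0,0,0],"claw":-1},{"slide":[0,0,-0.3],"angular":[0,0,0],"claw":-1}]'; python3 -c "
from h import *
go(601.9,-36.4,95,86.25)"
```

```text
time: 19.9
position: [0.4309, -0.1571, 0.0947]
tool_rot: [-0.369, 3.119, -0.0]
ft_force: [-0.5, -0.2, -1.8]
grip_width: 0.412
grip_force: 20.0
pos [ 430.9 -157.1   94.7] yaw 103.48 t 19.9 slide [-0.7779, 0.3102, -0.0004] angular [-0.0001, 0.0024, 0.5744] turn -17.2 dist 0.209
```

```bash
python3 -m inch '[{"slide":[-0.18,0.07,0],"angular":[0,0,0.15],"claw":-1},{"slide":[-0.36,0.14,0],"angular":[0,0,0.3],"claw":-1},{"slide":[-0.54,0.21,0],"angular":[0,0,0.45],"claw":-1},{"slide":[-0.7,0.28,0],"angular":[0,0,0.5744],"claw":-1},{"slide":[-0.778,0.31,0],"angular":[0,0,0.5744],"claw":-1},{"slide":[-0.778,0.31,0],"angular":[0,0,0.5744],"claw":-1},{"slide":[-0.778,0.31,0],"angular":[0,0,0.5744],"claw":-1},{"slide":[-0.778,0.31,0],"angular":[0,0,0.5744],"claw":-1}]'; python3 -c "
from h import *
go(601.9,-36.4,29,86.25)"
```

```text
time: 20.7
position: [0.5999, -0.0379, 0.0931]
tool_rot: [-0.105, -3.137, 0.001]
ft_force: [0.2, 0.2, -1.4]
grip_width: 0.415
grip_force: 20.0
pos [599.9 -37.9  93.1] yaw 86.15 t 20.7 slide [-0.0082, 0.0067, 0.2563] angular [-0.0018, -0.0058, -0.0034] turn 0.1 dist 0.064
```

```bash
python3 -m inch '[{"slide":[0,0.006,0.12],"angular":[0,0,-0.003],"claw":-1},{"slide":[0,0.006,0.2],"angular":[0,0,-0.003],"claw":-1},{"slide":[0,0.006,0.25],"angular":[0,0,-0.003],"claw":-1},{"slide":[0,0.006,0.255],"angular":[0,0,-0.003],"claw":-1},{"slide":[0,0.006,0.255],"angular":[0,0,-0.003],"claw":-1},{"slide":[-0.02,0.006,0.255],"angular":[0,0,-0.003],"claw":-1},{"slide":[-0.04,0.006,0.255],"angular":[0,0,-0.003],"claw":-1},{"slide":[-0.04,0.006,0.255],"angular":[0,0,-0.003],"claw":-1},{"slide":[-0.04,0.006,0.255],"angular":[0,0,-0.003],"claw":-1}]';  python3 -c "
from h import *
go(601.9,-36.4,27.5,86.25)"
```

```text
time: 21.6
position: [0.6124, -0.0356, 0.0312]
tool_rot: [0.1, 3.139, 0.0]
ft_force: [-0.3, -0.4, -1.9]
grip_width: 0.409
grip_force: 20.0
pos [612.4 -35.6  31.2] yaw 86.34 t 21.6 slide [0.0416, -0.0059, 0.015] angular [0.0001, 0.0018, 0.003] turn -0.1 dist 0.011
```

```bash
python3 -m inch '[{"slide":[0,0,0.012],"angular":[0,0,0.003],"claw":-1},{"slide":[-0.005,0,0.012],"angular":[0,0,0.003],"claw":-1},{"slide":[-0.008,0,0.012],"angular":[0,0,0.003],"claw":-1},{"slide":[-0.008,0,0.012],"angular":[0,0,0.003],"claw":-1}]';  python3 -m inch '[{"slide":[-0.004,0,0.002],"angular":[0,0,0],"claw":-1},{"slide":[-0.006,0,0.002],"angular":[0,0,0],"claw":-1},{"slide":[-0.006,0,0.002],"angular":[0,0,0],"claw":-1}]'
```

```text
time: 22.0
position: [0.6138, -0.0357, 0.0278]
tool_rot: [-0.103, -3.14, -0.0]
ft_force: [0.5, 0.2, -0.7]
grip_width: 0.411
grip_force: 20.0
time: 22.3
position: [0.6139, -0.0357, 0.0278]
tool_rot: [-0.103, -3.137, -0.001]
ft_force: [-5.2, -0.5, 7.5]
grip_width: 0.409
grip_force: 20.0
```

Contact with the bar (5 N) and the plate (7 N). Release and check the row.

```bash
python3 -m inch '[{"slide":[0,0,-0.001],"angular":[0,0,0],"claw":0.1},{"slide":[0,0,-0.001],"angular":[0,0,0],"claw":0.1},{"slide":[0,0,-0.001],"angular":[0,0,0],"claw":0.1},{"slide":[0.002,0,-0.1],"angular":[0,0,0],"claw":0.1},{"slide":[0.002,0,-0.3],"angular":[0,0,0],"claw":0.5},{"slide":[0.1,0,-0.6],"angular":[0,0,0],"claw":1},{"slide":[0.6,0,-0.6],"angular":[0,0,0],"claw":1},{"slide":[0.8,0,-0.6],"angular":[0,0,0],"claw":1},{"slide":[0.8,0,-0.6],"angular":[0,0,0],"claw":1},{"slide":[0.8,0,-0.6],"angular":[0,0,0],"claw":1}]'; python3 - <<'E'
from h import *
for n in("top","side"):
    im,P=bar(n,.0145,.0225)
    for c in((.602,-.225),(.613,-.036),(.591,-.132)):
        m=near(P,c,.06,.036,.05)&(P[...,0]<.65); print(n,c,(rect(P,m),nt(rect(P,m)[0]/1000).round(1)) if m.sum()>20 else 0)
    save(im,n+"3.png",(200,120,400,270) if n=="top" else (180,150,380,300),4)
go(660,-122.7,175,86.25)
E
```

```text
time: 23.3
position: [0.4132, -0.0226, 0.1774]
tool_rot: [0.103, 3.14, 0.001]
ft_force: [0.1, -0.0, 0.6]
grip_width: 0.968
grip_force: 0.0
top bar t -240 -160 n-range [644.  671.2 692.1] t [-240.  -160.2] z 0.0181
top bar t -10 90 n-range [644.  669.3 692.2] t [-8. 88.] z 0.0181
top stop -265 [690.1 696.2 703.5]
top stop 40 [690.9 695.7 702.3]
top (0.602, -0.225) ((array([ 600.8, -224.1]), array([35.4, 57.1]), np.float32(176.13), 188), array([ 614.2, -184.3]))
top (0.613, -0.036) ((array([613.4, -35.3]), array([32.4, 54.6]), np.float32(176.4), 184), array([614.4,   4.9]))
top (0.591, -0.132) ((array([ 591., -132.]), array([48.6, 80.7]), np.float32(175.46), 392), array([598.4, -93.1]))
side bar t -240 -160 n-range [613.2 668.3 690.1] t [-240.  -160.4] z 0.0195
side bar t -10 90 n-range [640.2 670.4 690.2] t [-10.   89.1] z 0.0195
side stop -265 [685.5 690.2 700.3]
side stop 40 [686.8 691.  701.6]
side (0.602, -0.225) ((array([ 597.9, -225.2]), array([39.7, 57.2]), np.float32(174.25), 230), array([ 611.3, -185.6]))
side (0.613, -0.036) ((array([611. , -36.5]), array([42.1, 58.6]), np.float32(172.39), 182), array([612.1,   3.5]))
side (0.591, -0.132) ((array([ 598.2, -133.1]), array([ 55.2, 102.6]), np.float32(177.75), 408), array([605.6, -93.7]))
pos [412.5 -22.4 177.7] yaw 86.28 t 23.4 slide [-1.014, -0.3363, 0.0106] angular [0.0039, 0.0005, 0.0011] turn -0.0 dist 0.267
```

View pics/side3.png

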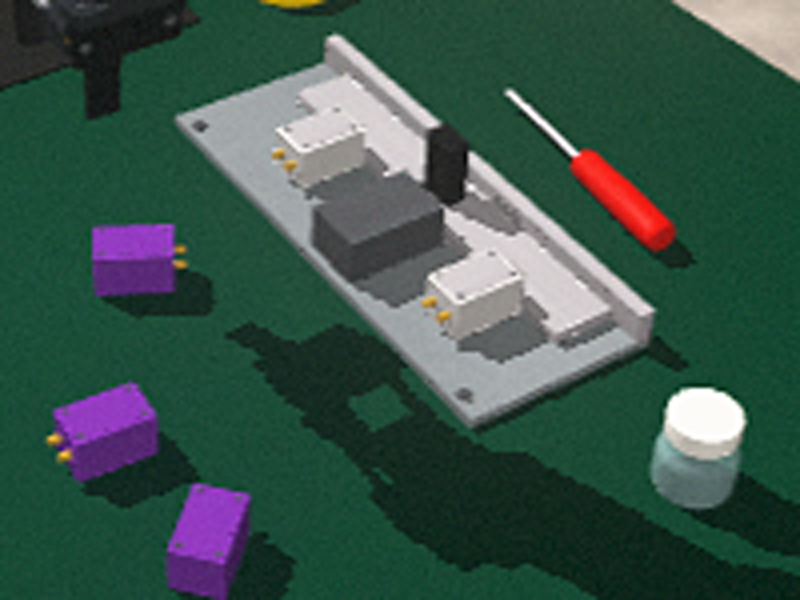

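Side view: both white modules stand at (320,145) and (475,290), rear ends on the bar, connectors to the front, block between them, grip free at (447,165). Measured rears are 43.8 and 44.0 mm from the block's origin, against a nominal 44. Now I'll take the bar out.

```bash
python3 -m inch '[{"slide":[-0.2,-0.07,0],"angular":[0,0,0],"claw":0.5},{"slide":[-0.4,-0.13,0],"angular":[0,0,0],"claw":0.5},{"slide":[-0.6,-0.2,0],"angular":[0,0,0],"claw":0.5},{"slide":[-0.8,-0.27,0],"angular":[0,0,0],"claw":0.5},{"slide":[-1,-0.336,0],"angular":[0,0,0],"claw":0.5},{"slide":[-1,-0.336,0],"angular":[0,0,0],"claw":0.5},{"slide":[-1,-0.336,0],"angular":[0,0,0],"claw":0.5},{"slide":[-1,-0.336,0],"angular":[0,0,0],"claw":0.5}]'; python3 -c "
from h import *
go(660.7,-123.2,50,86.25)"
```

```text
time: 24.2
position: [0.6596, -0.123, 0.1764]
tool_rot: [-0.103, -3.139, 0.0]
ft_force: [-0.7, -0.7, -0.8]
grip_width: 0.751
grip_force: 0.0
pos [ 659.6 -123.   176.4] yaw 86.24 t 24.2 slide [-0.0051, -0.0004, 0.5055] angular [-0.0007, -0.0025, -0.0003] turn 0.0 dist 0.126
```

```bash
python3 -m inch '[{"slide":[-0.004,0,0.15],"angular":[0,0,0],"claw":0.3},{"slide":[-0.004,0,0.3],"angular":[0,0,0],"claw":0.3},{"slide":[-0.004,0,0.42],"angular":[0,0,0],"claw":0.3},{"slide":[-0.004,0,0.5],"angular":[0,0,0],"claw":0.3},{"slide":[-0.004,0,0.5],"angular":[0,0,0],"claw":0.3},{"slide":[-0.004,0,0.5],"angular":[0,0,0],"claw":0.3},{"slide":[-0.004,0,0.5],"angular":[0,0,0],"claw":0.3}]'; python3 -m inch '[{"slide":[0,0,0],"angular":[0,0,0],"claw":-1},{"slide":[0,0,0],"angular":[0,0,0],"claw":-1},{"slide":[0,0,0],"angular":[0,0,0],"claw":-1},{"slide":[0,0,0],"angular":[0,0,0],"claw":-1},{"slide":[0,0,0],"angular":[0,0,0],"claw":-1},{"slide":[0,0,0],"angular":[0,0,0],"claw":-1},{"slide":[0,0,0],"angular":[0,0,0],"claw":-1},{"slide":[0,0,0],"angular":[0,0,0],"claw":-1}]' 30
```

```text
time: 24.9
position: [0.6618, -0.1229, 0.0546]
tool_rot: [0.102, 3.136, 0.0]
ft_force: [0.4, -0.6, 0.1]
grip_width: 0.649
grip_force: 0.0
time: 25.7
position: [0.6608, -0.1231, 0.0525]
tool_rot: [0.103, 3.14, -0.0]
ft_force: [-0.1, -0.3, 2.0]
grip_width: 0.342
grip_force: 30.0
```

```bash
python3 -m inch '[{"slide":[0,0,-0.01],"angular":[0,0,0],"claw":-1},{"slide":[0,0,-0.03],"angular":[0,0,0],"claw":-1},{"slide":[0,0,-0.06],"angular":[0,0,0],"claw":-1},{"slide":[0,0,-0.1],"angular":[0,0,0],"claw":-1},{"slide":[0,0,-0.2],"angular":[0,0,0],"claw":-1},{"slide":[0,0,-0.35],"angular":[0,0,0],"claw":-1},{"slide":[0,0,-0.5],"angular":[0,0,0],"claw":-1},{"slide":[0,0,-0.5],"angular":[0,0,0],"claw":-1},{"slide":[0,0,-0.5],"angular":[0,0,0],"claw":-1}]' 50; python3 -c "
from h import *
go(477,254.5,175,177.6)"
```

```text
time: 26.6
position: [0.661, -0.1232, 0.1787]
tool_rot: [0.103, 3.138, 0.0]
ft_force: [-0.4, -0.3, -4.8]
grip_width: 0.339
grip_force: 50.0
pos [ 661.  -123.2  178.7] yaw 86.23 t 26.6 slide [0.8335, 1.4592, 0.0133] angular [0.0033, 0.0028, 2.9544] turn -88.6 dist 0.42
```

```bash
python3 -m inch '[{"slide":[0.08,0.16,0],"angular":[0,0,0.25],"claw":-1},{"slide":[0.16,0.32,0],"angular":[0,0,0.5],"claw":-1},{"slide":[0.24,0.48,0],"angular":[0,0,0.75],"claw":-1},{"slide":[0.32,0.64,0],"angular":[0,0,1],"claw":-1},{"slide":[0.4,0.7,0],"angular":[0,0,1],"claw":-1},{"slide":[0.4,0.7,0],"angular":[0,0,1],"claw":-1},{"slide":[0.4,0.7,0],"angular":[0,0,1],"claw":-1}]'; python3 -c "
from h import *
go(477,254.5,175,177.6)"
```

```text
time: 27.3
position: [0.5711, 0.0582, 0.1758]
tool_rot: [-0.909, -3.005, 0.003]
ft_force: [0.5, -0.8, -4.7]
grip_width: 0.34
grip_force: 50.0
pos [571.1  58.2 175.8] yaw 56.33 t 27.3 slide [0.7486, 0.4447, 0.0034] angular [-0.0054, -0.0004, 1.9577] turn -58.7 dist 0.218
```

```bash
python3 -m inch '[{"slide":[0,0,0],"angular":[0,0,0.25],"claw":-1},{"slide":[0,0,0],"angular":[0,0,0.5],"claw":-1},{"slide":[0,0,0],"angular":[0,0,0.75],"claw":-1},{"slide":[0,0,0],"angular":[0,0,1],"claw":-1},{"slide":[0,0,0],"angular":[0,0,1],"claw":-1},{"slide":[0,0,0],"angular":[0,0,1],"claw":-1}]'; python3 -c "
from h import *
go(477,254.5,175,177.6)"
```

```text
time: 27.9
position: [0.5724, 0.0568, 0.1767]
tool_rot: [-1.657, -2.669, 0.002]
ft_force: [-0.5, -0.5, -3.8]
grip_width: 0.339
grip_force: 50.0
pos [572.4  56.8 176.7] yaw 26.31 t 27.9 slide [0.8782, 0.0084, 0.0064] angular [-0.0019, 0.0015, 0.9571] turn -28.7 dist 0.22
```

```bash
python3 -m inch '[{"slide":[0.17,0,0],"angular":[0,0,0.25],"claw":-1},{"slide":[0.34,0,0],"angular":[0,0,0.5],"claw":-1},{"slide":[0.51,0,0],"angular":[0,0,0.75],"claw":-1},{"slide":[0.68,0,0],"angular":[0,0,0.957],"claw":-1},{"slide":[0.878,0.008,0],"angular":[0,0,0.957],"claw":-1},{"slide":[0.878,0.008,0],"angular":[0,0,0.957],"claw":-1},{"slide":[0.878,0.008,0],"angular":[0,0,0.957],"claw":-1},{"slide":[0.878,0.008,0],"angular":[0,0,0.957],"claw":-1},{"slide":[0.878,0.008,0],"angular":[0,0,0.957],"claw":-1}]'; python3 -c "
from h import *
P=cloud(ctrl.get_image('side'))
for c in((.602,-.225),(.613,-.036)):
    m=near(P,c,.06,.036,.05)&(P[...,0]<.65); print(rect(P,m))
go(477,254.5,48.5,177.6)"
```

```text
time: 28.8
position: [0.478, 0.2541, 0.1773]
tool_rot: [2.271, 2.17, -0.0]
ft_force: [-0.4, -0.6, -4.5]
grip_width: 0.341
grip_force: 50.0
(array([ 595.5, -225.4]), array([38., 58.]), np.float32(176.55), 230)
(array([607.6, -35.8]), array([41.9, 57.1]), np.float32(176.46), 184)
pos [477.9 254.3 177.3] yaw -2.6 t 28.9 slide [0.0009, -0.0039, 0.5152] angular [0.0004, 0.0006, -0.0068] turn 0.2 dist 0.129
```

```bash
python3 -m inch '[{"slide":[0,0,0.15],"angular":[0,0,0],"claw":-1},{"slide":[0,0,0.3],"angular":[0,0,0],"claw":-1},{"slide":[0,0,0.4],"angular":[0,0,0],"claw":-1},{"slide":[0,0,0.46],"angular":[0,0,0],"claw":-1},{"slide":[0,0,0.49],"angular":[0,0,0],"claw":-1},{"slide":[0,0,0.505],"angular":[0,0,0],"claw":-1},{"slide":[0,0,0.515],"angular":[0,0,0],"claw":-1},{"slide":[0,0,0.515],"angular":[0,0,0],"claw":-1},{"slide":[0,0,0.515],"angular":[0,0,0],"claw":-1}]'; python3 -m inch '[{"slide":[0,0,0.004],"angular":[0,0,0],"claw":-1},{"slide":[0,0,0.004],"angular":[0,0,0],"claw":-1}]'
```

```text
time: 29.75
position: [0.4777, 0.2564, 0.0495]
tool_rot: [2.268, 2.173, 0.003]
ft_force: [-0.3, 0.2, -4.6]
grip_width: 0.341
grip_force: 50.0
time: 29.95
position: [0.4772, 0.2561, 0.0479]
tool_rot: [-2.269, -2.173, -0.001]
ft_force: [0.2, -0.4, -3.5]
grip_width: 0.339
grip_force: 50.0
```

```bash
python3 -m inch '[{"slide":[0,0,0.004],"angular":[0,0,0],"claw":-1},{"slide":[0,0,0.004],"angular":[0,0,0],"claw":-1},{"slide":[0,0,0.004],"angular":[0,0,0],"claw":0.3},{"slide":[0,0,0.004],"angular":[0,0,0],"claw":0.3},{"slide":[0,0,0.004],"angular":[0,0,0],"claw":0.3},{"slide":[0,0,0.004],"angular":[0,0,0],"claw":0.3},{"slide":[0,0,-0.1],"angular":[0,0,0],"claw":0.3},{"slide":[0,0,-0.3],"angular":[0,0,0],"claw":0.6},{"slide":[0,0,-0.6],"angular":[0,0,0],"claw":1},{"slide":[0,0,-0.6],"angular":[0,0,0],"claw":1}]'; python3 - <<'E'
from h import *
for n in("top","side"):
    im=ctrl.get_image(n);P=cloud(im)
    for c in((.602,-.225),(.613,-.036),(.591,-.132)):
        r=.06
        m=near(P,c,r,.036,.05)&(P[...,0]<.65);q=nt(P)[m]
        cc=nt(np.array(c));k=q[(abs(q[:,1]-cc[1])<10)]
        print(n,c,rect(P,m),nt(rect(P,m)[0]/1000).round(1),"rear n",np.percentile(k[:,0],[2,98]).round(1))
    save(im,n+"4.png",s=1.5)
E
```

```text
time: 30.95
position: [0.4789, 0.2568, 0.2023]
tool_rot: [2.268, 2.172, 0.01]
ft_force: [0.4, -0.1, -0.3]
grip_width: 0.838
grip_force: 0.0
top (0.602, -0.225) (array([ 598.7, -224.7]), array([33.1, 55.3]), np.float32(175.3), 184) [ 612.1 -185.1] rear n [585.7 638.2]
top (0.613, -0.036) (array([610.5, -35.2]), array([32.3, 54.1]), np.float32(176.61), 178) [611.5   4.8] rear n [585.3 637.7]
top (0.591, -0.132) (array([ 591. , -132.3]), array([48.7, 80.5]), np.float32(175.86), 391) [598.4 -93.4] rear n [559.1 637.5]
side (0.602, -0.225) (array([ 595.2, -225. ]), array([38.4, 57.7]), np.float32(173.48), 222) [ 608.6 -185.6] rear n [581.9 634.5]
side (0.613, -0.036) (array([608.7, -35.1]), array([41., 58.]), np.float32(174.29), 181) [609.7   4.8] rear n [582.1 636.4]
side (0.591, -0.132) (array([ 587.4, -132.5]), array([54.9, 82.6]), np.float32(177.64), 404) [594.8 -93.8] rear n [556.6 634.2]
```

View pics/top4.png

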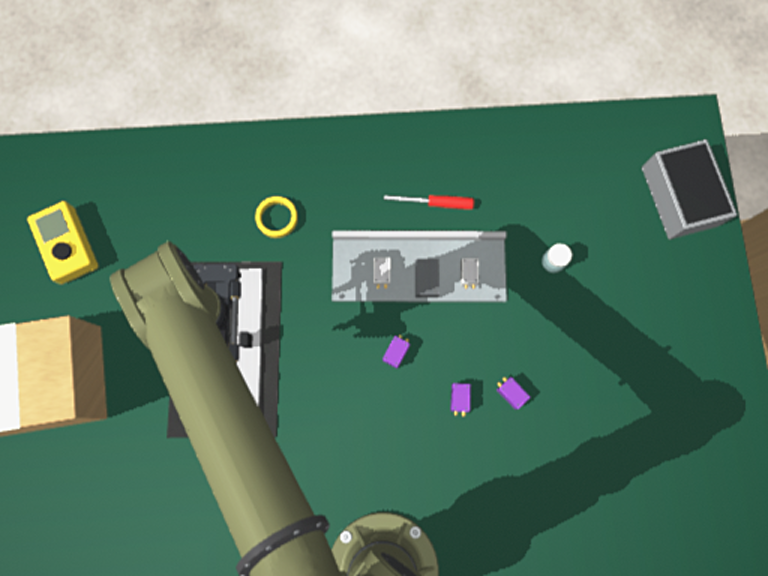

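The top view shows:
- The bar is back on the mat at (250,340).
- Both modules stand on the tray at (382,270) and (470,270), but they came forward about 2–3 mm as the bar came out. The rears are now at about 41 mm, and the limit is 40.

I'll regrip each module and nudge it back about 2.5 mm.

```bash
python3 -m inch '[{"slide":[-0.16,0.05,0],"angular":[0,0,-0.28],"claw":1},{"slide":[-0.32,0.1,0],"angular":[0,0,-0.56],"claw":1},{"slide":[-0.48,0.2,0],"angular":[0,0,-0.84],"claw":1},{"slide":[-0.64,0.3,0],"angular":[0,0,-1],"claw":1},{"slide":[-0.7,0.3,0],"angular":[0,0,-1],"claw":1},{"slide":[-0.7,0.3,0],"angular":[0,0,-1],"claw":1}]'; python3 -m inch '[{"slide":[0,0,0],"angular":[0,0,-0.28],"claw":1},{"slide":[0,0,0],"angular":[0,0,-0.56],"claw":1},{"slide":[0,0,0],"angular":[0,0,-0.84],"claw":1},{"slide":[0,0,0],"angular":[0,0,-1],"claw":1},{"slide":[0,0,0],"angular":[0,0,-1],"claw":1}]';python3 -c "
from h import *
go(611,-35.5,150,86.25)"
```

```text
time: 31.65
position: [0.5445, 0.0734, 0.1963]
tool_rot: [-1.638, -2.68, 0.004]
ft_force: [-0.6, 0.1, 0.5]
grip_width: 0.997
grip_force: 0.0
time: 32.15
position: [0.5436, 0.0798, 0.1966]
tool_rot: [-0.874, -3.016, 0.0]
ft_force: [0.1, 0.1, -0.8]
grip_width: 1.001
grip_force: 0.0
pos [543.6  79.8 196.6] yaw 57.67 t 32.1 slide [-0.4745, -0.2454, 0.1857] angular [-0.0002, -0.003, -0.9525] turn 28.6 dist 0.141
```

```bash
python3 -m inch '[{"slide":[-0.16,-0.08,0.05],"angular":[0,0,-0.28],"claw":1},{"slide":[-0.32,-0.16,0.1],"angular":[0,0,-0.56],"claw":1},{"slide":[-0.474,-0.245,0.186],"angular":[0,0,-0.84],"claw":1},{"slide":[-0.474,-0.245,0.186],"angular":[0,0,-0.952],"claw":1},{"slide":[-0.474,-0.245,0.186],"angular":[0,0,-0.952],"claw":1},{"slide":[-0.474,-0.245,0.186],"angular":[0,0,-0.952],"claw":1},{"slide":[-0.474,-0.245,0.186],"angular":[0,0,-0.952],"claw":1}]'; python3 - <<'E'
from h import *
im=ctrl.get_image("side");P=cloud(im)
for c in((.6,-.225),(.611,-.036)):
    m=near(P,c,.06,.036,.05)&(P[...,0]<.65); print(rect(P,m) if m.sum()>20 else 0)
go(611,-35.5,29,86.25)
E
```

```text
time: 32.85
position: [0.6116, -0.0349, 0.1514]
tool_rot: [0.106, 3.139, 0.002]
ft_force: [0.0, 1.0, -0.1]
grip_width: 1.003
grip_force: 0.0
(array([ 596.4, -224.6]), array([41. , 58.4]), np.float32(175.11), 233)
(array([607.9, -35.5]), array([44.7, 57.2]), np.float32(172.68), 182)
pos [611.7 -35.1 151.6] yaw 86.16 t 32.9 slide [0.0029, -0.0025, 0.4905] angular [0.0026, 0.0014, -0.0032] turn 0.1 dist 0.123
```

```bash
python3 -m inch '[{"slide":[0.002,-0.002,0.15],"angular":[0,0,-0.003],"claw":0.4},{"slide":[0.002,-0.002,0.3],"angular":[0,0,-0.003],"claw":0.4},{"slide":[0.002,-0.002,0.42],"angular":[0,0,-0.003],"claw":0.4},{"slide":[0.002,-0.002,0.485],"angular":[0,0,-0.003],"claw":0.4},{"slide":[0.002,-0.002,0.485],"angular":[0,0,-0.003],"claw":0.4},{"slide":[0.002,-0.002,0.485],"angular":[0,0,-0.003],"claw":0.4},{"slide":[0.002,-0.002,0.485],"angular":[0,0,-0.003],"claw":0.4}]'; python3 -m inch '[{"slide":[0,0,0],"angular":[0,0,0],"claw":-1},{"slide":[0,0,0],"angular":[0,0,0],"claw":-1},{"slide":[0,0,0],"angular":[0,0,0],"claw":-1},{"slide":[0,0,0],"angular":[0,0,0],"claw":-1},{"slide":[0,0,0],"angular":[0,0,0],"claw":-1},{"slide":[0,0,0],"angular":[0,0,0],"claw":-1},{"slide":[0,0,0],"angular":[0,0,0],"claw":-1},{"slide":[0,0,0],"angular":[0,0,0],"claw":-1}]' 15; python3 -m inch '[{"slide":[-0.005,0,0],"angular":[0,0,0],"claw":-1},{"slide":[-0.01,0,0],"angular":[0,0,0],"claw":-1},{"slide":[-0.01,0,0],"angular":[0,0,0],"claw":-1},{"slide":[-0.01,0,0],"angular":[0,0,0],"claw":-1},{"slide":[-0.01,0,0],"angular":[0,0,0],"claw":-1}]'
```

```text
time: 33.6
position: [0.6128, -0.0377, 0.032]
tool_rot: [0.104, 3.136, 0.001]
ft_force: [0.1, 0.2, 0.2]
grip_width: 0.703
grip_force: 0.0
time: 34.4
position: [0.6113, -0.0375, 0.0302]
tool_rot: [0.104, 3.139, 0.001]
ft_force: [-0.7, 2.2, 4.7]
grip_width: 0.409
grip_force: 15.0
time: 34.9
position: [0.6128, -0.0381, 0.0301]
tool_rot: [-0.104, -3.138, -0.001]
ft_force: [-3.5, 1.4, 6.5]
grip_width: 0.41
grip_force: 15.0
```

```bash
python3 -m inch '[{"slide":[-0.004,0,-0.002],"angular":[0,0,0],"claw":-1},{"slide":[-0.004,0,-0.002],"angular":[0,0,0],"claw":-1},{"slide":[-0.004,0,-0.002],"angular":[0,0,0],"claw":-1}]'; python3 -m inch '[{"slide":[0,0,0],"angular":[0,0,0],"claw":0.1},{"slide":[0,0,0],"angular":[0,0,0],"claw":0.1},{"slide":[0,0,0],"angular":[0,0,0],"claw":0.1},{"slide":[0,0,0],"angular":[0,0,0],"claw":0.1},{"slide":[0,0,-0.1],"angular":[0,0,0],"claw":0.1},{"slide":[0,0,-0.3],"angular":[0,0,0],"claw":0.4},{"slide":[0,0,-0.5],"angular":[0,0,0],"claw":0.4},{"slide":[0,0,-0.5],"angular":[0,0,0],"claw":0.4},{"slide":[0,0,-0.5],"angular":[0,0,0],"claw":0.4}]'; python3 - <<'E'
from h import *
im=ctrl.get_image("side");P=cloud(im)
for c in((.6,-.225),(.611,-.036)):
    m=near(P,c,.06,.036,.05)&(P[...,0]<.65); print(rect(P,m) if m.sum()>20 else 0)
go(599.5,-225,150,86.25)
E
```

```text
time: 35.2
position: [0.6143, -0.0384, 0.0302]
tool_rot: [-0.105, -3.139, 0.001]
ft_force: [-1.0, 1.0, 2.4]
grip_width: 0.41
grip_force: 15.0
time: 36.1
position: [0.6156, -0.0381, 0.1569]
tool_rot: [0.104, 3.136, 0.001]
ft_force: [-0.3, 0.0, -0.6]
grip_width: 0.687
grip_force: 0.0
(array([ 596. , -224.8]), array([39.9, 59.9]), np.float32(176.02), 231)
(array([611.7, -41. ]), array([40.3, 58.8]), np.float32(175.46), 177)
pos [614.3 -37.9 155.1] yaw 86.19 t 36.1 slide [0.0095, -0.7506, 0.0199] angular [0.0008, -0.0001, -0.0019] turn 0.1 dist 0.188
```

```bash
python3 -m inch '[{"slide":[0,-0.2,0],"angular":[0,0,0],"claw":0.4},{"slide":[0,-0.4,0],"angular":[0,0,0],"claw":0.4},{"slide":[0.01,-0.6,0],"angular":[0,0,0],"claw":0.4},{"slide":[0.01,-0.75,0],"angular":[0,0,0],"claw":0.4},{"slide":[0.01,-0.75,0],"angular":[0,0,0],"claw":0.4},{"slide":[0.01,-0.75,0],"angular":[0,0,0],"claw":0.4},{"slide":[0.01,-0.75,0],"angular":[0,0,0],"claw":0.4}]';  python3 -c "
from h import *
go(599.5,-225,29,86.25)"
```

```text
time: 36.85
position: [0.5994, -0.2228, 0.1537]
tool_rot: [-0.101, -3.138, -0.003]
ft_force: [-0.6, -0.1, 0.3]
grip_width: 0.699
grip_force: 0.0
pos [ 599.4 -222.8  153.7] yaw 86.3 t 36.9 slide [-0.0021, -0.0096, 0.4986] angular [0.0033, -0.0046, 0.0018] turn -0.1 dist 0.125
```

```bash
python3 -m inch '[{"slide":[0,-0.008,0.15],"angular":[0,0,0],"claw":0.4},{"slide":[0,-0.008,0.3],"angular":[0,0,0],"claw":0.4},{"slide":[0,-0.008,0.42],"angular":[0,0,0],"claw":0.4},{"slide":[0,-0.008,0.49],"angular":[0,0,0],"claw":0.4},{"slide":[0,-0.008,0.49],"angular":[0,0,0],"claw":0.4},{"slide":[0,-0.008,0.49],"angular":[0,0,0],"claw":0.4},{"slide":[0,-0.008,0.49],"angular":[0,0,0],"claw":0.4},{"slide":[0,-0.008,0.49],"angular":[0,0,0],"claw":0.4},{"slide":[0,-0.008,0.49],"angular":[0,0,0],"claw":0.4}]'; python3 -m inch '[{"slide":[0,0,0],"angular":[0,0,0],"claw":-1},{"slide":[0,0,0],"angular":[0,0,0],"claw":-1},{"slide":[0,0,0],"angular":[0,0,0],"claw":-1},{"slide":[0,0,0],"angular":[0,0,0],"claw":-1},{"slide":[0,0,0],"angular":[0,0,0],"claw":-1},{"slide":[0,0,0],"angular":[0,0,0],"claw":-1},{"slide":[0,0,0],"angular":[0,0,0],"claw":-1},{"slide":[0,0,0],"angular":[0,0,0],"claw":-1}]' 15; python3 -m inch '[{"slide":[-0.005,0,-0.002],"angular":[0,0,0],"claw":-1},{"slide":[-0.011,0,-0.002],"angular":[0,0,0],"claw":-1},{"slide":[-0.011,0,-0.002],"angular":[0,0,0],"claw":-1},{"slide":[-0.011,0,-0.002],"angular":[0,0,0],"claw":-1},{"slide":[-0.011,0,-0.002],"angular":[0,0,0],"claw":-1}]'
```

```text
time: 37.75
position: [0.6003, -0.2273, 0.0341]
tool_rot: [0.104, 3.138, -0.0]
ft_force: [0.4, 0.6, -0.1]
grip_width: 0.7
grip_force: 0.0
time: 38.55
position: [0.5995, -0.2267, 0.0328]
tool_rot: [-0.104, -3.14, -0.001]
ft_force: [0.6, 1.1, 1.6]
grip_width: 0.414
grip_force: 15.0
time: 39.05
position: [0.6021, -0.2273, 0.0331]
tool_rot: [-0.105, -3.14, 0.0]
ft_force: [0.4, -0.4, -2.0]
grip_width: 0.409
grip_force: 15.0
```

```bash
python3 -m inch '[{"slide":[0,0,0.003],"angular":[0,0,0],"claw":-1},{"slide":[0,0,0.003],"angular":[0,0,0],"claw":0.1},{"slide":[0,0,0.003],"angular":[0,0,0],"claw":0.1},{"slide":[0,0,0.003],"angular":[0,0,0],"claw":0.1},{"slide":[0,0,-0.1],"angular":[0,0,0],"claw":0.1},{"slide":[0,0,-0.3],"angular":[0,0,0],"claw":0.4},{"slide":[0,0,-0.6],"angular":[0,0,0],"claw":0.4},{"slide":[0.3,-0.3,-0.6],"angular":[0,0,0],"claw":0.4},{"slide":[0.5,-0.5,-0.6],"angular":[0,0,0],"claw":0.4},{"slide":[0.6,-0.6,-0.6],"angular":[0,0,0],"claw":0.4}]'; python3 -m inch '[{"slide":[0,-0.2,0],"angular":[0,0,0],"claw":0.4},{"slide":[0,-0.2,0],"angular":[0,0,0],"claw":0.4},{"slide":[0,-0.2,0],"angular":[0,0,0],"claw":0.4}]'; python3 - <<'E'
from h import *
for n in("top","side"):
    im=ctrl.get_image(n);P=cloud(im);save(im,n+"5.png",s=1.5)
    for c in((.602,-.225),(.613,-.036),(.591,-.132)):
        m=near(P,c,.06,.036,.05)&(P[...,0]<.65);q=nt(P)[m]
        cc=nt(np.array(c));k=q[(abs(q[:,1]-cc[1])<10)]
        print(n,c,rect(P,m),nt(rect(P,m)[0]/1000).round(1),"rear n",np.percentile(k[:,0],[2,98]).round(1))
    m=near(P,(.479,.256),.17,.0095,.018)&(P[...,1]<.31)&(P[...,1]>.21);print("wide",rect(P,m),pca(P,m))
    m=near(P,(.467,.369),.17,.0095,.018)&(P[...,1]>.33)&(P[...,1]<.42);print("narrow",rect(P,m))
    m=near(P,(.478,.256),.05,.055,.07);print("grip",rect(P,m),P[m][:,2].max())
E
```

```text
time: 40.05
position: [0.4899, -0.326, 0.18]
tool_rot: [0.103, 3.138, -0.001]
ft_force: [0.0, -1.1, -0.7]
grip_width: 0.699
grip_force: 0.0
time: 40.35
position: [0.4866, -0.3761, 0.1788]
tool_rot: [0.11, 3.139, -0.0]
ft_force: [-0.1, 0.8, -0.1]
grip_width: 0.699
grip_force: 0.0
top (0.602, -0.225) (array([ 601.6, -227.2]), array([36.6, 54.2]), np.float32(175.89), 195) [ 615.2 -187.4] rear n [588.2 640.7]
top (0.613, -0.036) (array([613.8, -38.7]), array([32.3, 54.1]), np.float32(176.64), 181) [615.    1.5] rear n [588.6 640.8]
top (0.591, -0.132) (array([ 591.3, -132.4]), array([49. , 80.4]), np.float32(176.01), 394) [598.7 -93.4] rear n [559.7 637.3]
wide (array([480.8, 255.2]), array([ 92.2, 329.2]), np.float32(175.84), 1123) (array([474.5, 257.6]), np.float64(177.49))
narrow (array([466.3, 371.7]), array([ 55.4, 318.1]), np.float32(1.36), 675)
grip (array([480.2, 258. ]), array([19. , 30.7]), np.float32(176.35), 65) 0.06842805908185734
side (0.602, -0.225) (array([ 597.5, -227.7]), array([39.2, 56.5]), np.float32(176.58), 119) [ 611.1 -188.1] rear n [583.1 637.8]
side (0.613, -0.036) (array([610.7, -38.1]), array([40.5, 57.9]), np.float32(178.29), 183) [611.9   1.9] rear n [584.  638.2]
side (0.591, -0.132) (array([ 587.8, -132.6]), array([54.6, 82.2]), np.float32(175.99), 366) [595.2 -93.9] rear n [555.5 622.6]
wide (array([479.2, 260.3]), array([ 96.3, 323.4]), np.float32(179.33), 869) (array([468.1, 255.8]), np.float64(177.42))
narrow (array([470.1, 370. ]), array([ 72.3, 330.6]), np.float32(3.25), 496)
grip (array([476.9, 255.8]), array([20.8, 31. ]), np.float32(168.73), 58) 0.06975134468989719
```

View pics/top5.png

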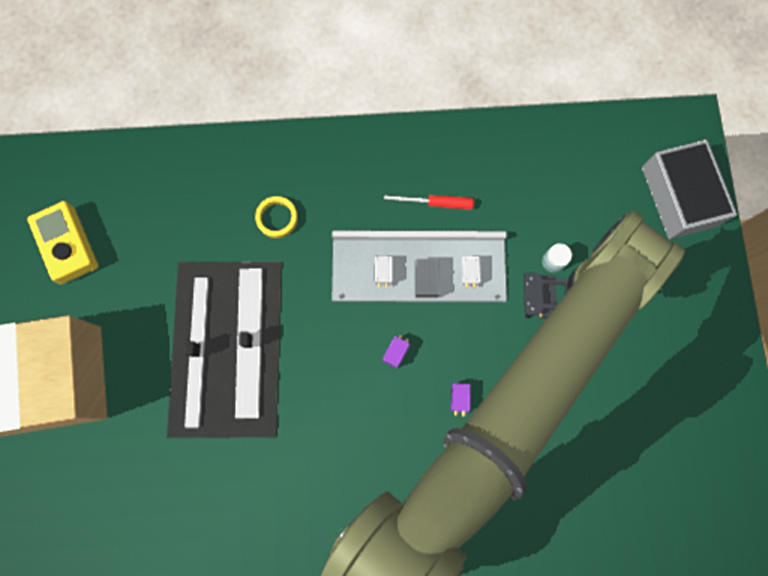

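The top view shows both modules square beside the block at (383,270) and (471,270), with rears at about 44.4 mm. The bars lie side by side on the mat at (197,350) and (250,340), and the bystanders are untouched. Handing in.

```bash
python3 -c "
from bench import ctrl
print(ctrl.close_job())"
```

```text
the job is handed in; nothing more can be done
None
```

I handed the job in at about 41 s of robot time: both white modules stand flush to the line (rears at about 44.4 mm, nominal 44), connectors forward, and the wide straightedge is back on the mat beside the narrow one. Lifting it out had pulled both modules forward 2–3 mm, so I regripped each and pushed it back; the judge returned no verdict.

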